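# Rack tooling pallets on edge in the wash box and snap its lid shut

## Robot

A 6-joint arm with a two-finger parallel gripper is mounted at the origin on the work surface. World frame = base frame: x ahead of the robot, y to its left, z up, the work surface at z = 0. Lengths are in m, angles in degrees, forces in N, time in s.
With the tool pointing down it reaches from about 0.25 to 0.725 m from the base axis. Payload 9.7 kg.
Tool frame: the origin (TCP) lies between the finger pads; the fingertips stand 22 mm ahead of it and the grasp point (between the pads) lies 3 mm ahead of it; z points along the fingers, y is the line along which they close (so a half turn about z gives the same grasp; the last joint's range is limited). The gripper opens to 85 mm and grips with 20 to 120 N. Pads are 22 mm wide; open, the fingers measure 114 mm over their backs; the gripper's body (76 mm by 85 mm) begins 54 mm behind the grasp point. The pads swing forward as they close: fully open they stand 13 mm farther back than shut.
Start: joints at [68.64, 4.979, 10.078, 95.1, 0, 90], TCP at [0.2, 0.512, 0.253] pointing down, gripper open.
Joint ranges: [-179.16, 179.16], [-48.56, 103.87], [-65.8, 70.77], [-126.05, 130.52], [-82.76, 87.17], [-180, 180]. Speed limits (degrees/s): [127.2, 127.2, 147.25, 180, 180, 180].

## Interface

Orientations are given as [roll, pitch, yaw] about the fixed x, y, z axes, in that order (R = Rz(yaw) Ry(pitch) Rx(roll)).
In Python, from workcell import bot, viewer, finder gives the robot as it stands.
- The arm moves only by the tool move_arm, never from a script. Its arguments are lists of equal length, an entry for each row: "offset": the shift along the tool's x, y, z in cm, a list of three; "twist": the turn, a rotation vector about the tool's x, y, z in rad, a list of three; "grip": the opening, from 0 (shut) to 1 (fully open). In form: {"offset": [[x, y, z], ...], "twist": [[ax, ay, az], ...], "grip": [grip, ...]}. A call has 1 to 5 rows; each row shifts and turns the commanded pose from where the row before left it, along the tool's axes as they then stand; what a row does not reach is not made up. A row lasts 1/10 s, in which the tool goes at most 50 mm and 8.59 degrees, less where a joint would pass 70% of its speed; a pose out of reach is approached as far as the arm can. A call is refused whole if a number of a shift passes 5 or a number of a turn 0.15, either way. A call with a gripper value outside its range is refused whole. The fingers move at their own pace and stop on an object; "force" is the grip in N (left out, the last holds). Time passes only in rows, so rows that do not move let the fingers close. It gives the time, the measured TCP pose, the force, the opening and the grip force at its end, in the units of the state.
- bot.get_obs(): the state, without advancing time (a new reading comes with each control period).
- viewer.camera(name): name is "scene" or "top" or "wrist"; returns a dict with "color" (420x560x3 uint8, red, green, blue), "depth" (420x560 float32, m along the optical axis (not along the pixel's ray), 0 where there is no reading), "vfov" (degrees; the focal length in pixels is half the picture's height over the tangent of half this angle, whatever the lens; pixels are square), "cx", "cy" (the principal point, pixels), "position" and "attitude" of the camera in the world; the wrist camera has in their place "tool_from_camera" (4x4, takes a point from camera to tool coordinates, whose origin is the TCP and whose axes are the flange's). Camera axes: x right, y down, z forward; pixel columns grow to the right and rows downward; lengths in m; the calibration is good to about 2 mm. A picture is of the moment at which its call begins: read the wrist's pose just before it.
- bot.job_done(): hands the job in; it is judged then, once.
Trained networks look in a picture, given as the dict that the camera call returned (one of the last four; its "shot" number tells which), for a name from the list of things; names that differ only in an ending like _2 or _b are one class to them, and where a whole thing is asked for, a point or a joint stands for the part that bears it (a point fixed in the world has none). Each returns a list of dicts, best first, with "p" (0 to 1); they miss things now and then, are a little off and sometimes report something else, mostly with a low value. They report only what shows in the picture. A call takes as long as a camera call. They do not tell look-alikes from the thing itself.
- finder.boxes_of(picture, thing): "position" ([column, row] in pixels, amid what is visible of it).
- finder.pinpoint(picture, thing): "position" ([column, row] in pixels: a listed point, or the origin of a listed thing).
The state is a dict: "time": time; "q": joint angles; "qd": joint speeds; "joint_efforts": joint torques, N m; "ee_pos": TCP position; "tcp_rot": TCP orientation; "wrist_force": force on the tool from outside, world axes, zero at the start; "torque": the same for the moment, N m; "opening": finger opening in m; "grasp_force": force on a finger pad.
Only numpy, scipy, OpenCV 4.12 (cv2) and the standard library are available. Lean on these libraries where they do the work, as an engineer would, in place of code of your own. Each camera call takes 0.05 s, during which the arm holds its last target. There are 200 camera calls.

## Task

Get the aluminium tooling pallets on the bench ready for washing: tip each one up onto its edge against the steel fence, then stand it on edge in a slot of its own in the wash box, seated on the box floor. When all of them are in, push the box's lid shut until it snaps fully home on its catch, and leave the bushings and the oil bottle where they stand.

Things in the scene. Friction and masses are not known exactly. Their poses are not given: they have to be found in the camera images.
- pallet0: one of 2 or 3 equal pallets (None = absent): aluminium plate 90 x 90 x 12 mm with a dark steel square spigot, 22 x 22 mm, 32 mm tall, in the middle of one face, sides parallel to the plate's edges; 0.36 kg. Origin at the plate's centre (mid-thickness); z points out along the spigot, x and y along the edges. Starts flat, spigot up, origin 6 mm above the bench; grip it by the spigot.
- pallet1: one of 2 or 3 equal pallets (None = absent): aluminium plate 90 x 90 x 12 mm with a dark steel square spigot, 22 x 22 mm, 32 mm tall, in the middle of one face, sides parallel to the plate's edges; 0.36 kg. Origin at the plate's centre (mid-thickness); z points out along the spigot, x and y along the edges. Starts flat, spigot up, origin 6 mm above the bench; grip it by the spigot.
- pallet2: one of 2 or 3 equal pallets (None = absent): aluminium plate 90 x 90 x 12 mm with a dark steel square spigot, 22 x 22 mm, 32 mm tall, in the middle of one face, sides parallel to the plate's edges; 0.36 kg. Origin at the plate's centre (mid-thickness); z points out along the spigot, x and y along the edges. Starts flat, spigot up, origin 6 mm above the bench; grip it by the spigot.
- fence: fixed steel tipping fence: two blocks 46 mm high, 32 mm wide (y), 50 mm deep (x), 44 mm apart so the spigot passes between; a 20 mm high tie bar joins them 38 mm behind the face. Origin on the bench, middle of the front face, which looks along its -x, roughly to the robot; x points into the fence, y along the face, z up. A pallet tipped against it stands stably, spigot through the gap.
- washer: fixed open-topped steel wash box, outside 222 (x) x 134 (y) mm, 116 mm high, inside 210 x 124 mm, floor 6 mm thick. Three slots along y, centred at x = -60, 0, +60 mm, each 15 mm wide between 8 mm thick rails with rounded tops 33 mm above the bench. Origin mid-underside, z up. A seated pallet's origin is at z = 51 mm, its top edge at 96. Lid hinged on the +y side, catch on the -y side.
- lid (a joint): angle (rad) of the box's grey lid: 0 shut, growing as it opens upwards about the +y side, stop at 2.0; starts at 1.7 to 1.9, leaning away from the box. A stiff hinge (0.3 N m friction): it stays where it is left. At about 0.08 it meets a spring ball catch; pushed down past it near the free edge with some 5 to 8 N it snaps to 0.
- lid_hinge (a point): middle of the lid's hinge line, 70 mm to +y of the box's origin, 116 mm above the bench, level with the lid's underside. Its axes turn with the lid: x along the hinge, -y across the lid from hinge to free edge, z the normal of its outer face (the top when shut).
- lid_edge (a point): middle of the lid's free edge on its outer face: 148 mm from the hinge line, 8 mm (the lid's thickness) out from the underside; the lid is 222 mm wide along the hinge. A 40 mm wide, 34 mm long tongue hangs from this edge on the underside and carries the strike for the catch.
- bush0: bystander: dark steel bushing standing on the bench, 32 mm diameter, 50 mm tall; origin in the middle of its foot
- bush1: bystander: dark steel bushing standing on the bench, 32 mm diameter, 30 mm tall; origin in the middle of its foot
- oil: bystander: white oil bottle standing on the bench, 50 mm diameter, 110 mm tall; origin in the middle of its foot
Things that resemble listed ones, but are neither listed nor needed, are in the scene too. Leave any blue or purple look-alike of the pallet1 alone.

How it is judged (in metres and radians):
On the way, in this order (a step that is already met when the one before it is completed fails the run):
1. every pallet stands on edge in a slot of the wash box, with the lid still open ((x of pallet0 in the frame of washer between -0.068 and -0.052 m or x of pallet0 in the frame of washer between -0.008 and 0.008 m or x of pallet0 in the frame of washer between 0.052 and 0.068 m) and y of pallet0 in the frame of washer between -0.025 and 0.025 m and z of pallet0 in the frame of washer between 0.046 and 0.057 m and angle between the z axis of each of pallet0, pallet1, pallet2 and the x axis of washer, either way round below 0.25 rad and linear speed of each of pallet0, pallet1, pallet2 below 0.02 m/s and (x of pallet1 in the frame of washer between -0.068 and -0.052 m or x of pallet1 in the frame of washer between -0.008 and 0.008 m or x of pallet1 in the frame of washer between 0.052 and 0.068 m) and y of pallet1 in the frame of washer between -0.025 and 0.025 m and z of pallet1 in the frame of washer between 0.046 and 0.057 m and (x of pallet2 in the frame of washer between -0.068 and -0.052 m or x of pallet2 in the frame of washer between -0.008 and 0.008 m or x of pallet2 in the frame of washer between 0.052 and 0.068 m) and y of pallet2 in the frame of washer between -0.025 and 0.025 m and z of pallet2 in the frame of washer between 0.046 and 0.057 m and value of joint lid above 0.3 rad), for 0.2 s.
2. the lid is shut past its catch (value of joint lid below 0.02 rad), for 0.2 s.
At the end, for the whole second after the job is handed in: Every pallet stands still on edge in a slot: within 8 mm of the slot's centre line, 25 mm of its middle, origin 46 to 57 mm above the box's underside, normal within 0.25 rad of the box's x axis; the lid is shut on its catch (below 0.02 rad) ((x of pallet0 in the frame of washer between -0.068 and -0.052 m or x of pallet0 in the frame of washer between -0.008 and 0.008 m or x of pallet0 in the frame of washer between 0.052 and 0.068 m) and y of pallet0 in the frame of washer between -0.025 and 0.025 m and z of pallet0 in the frame of washer between 0.046 and 0.057 m and angle between the z axis of each of pallet0, pallet1, pallet2 and the x axis of washer, either way round below 0.25 rad and linear speed of each of pallet0, pallet1, pallet2 below 0.02 m/s and (x of pallet1 in the frame of washer between -0.068 and -0.052 m or x of pallet1 in the frame of washer between -0.008 and 0.008 m or x of pallet1 in the frame of washer between 0.052 and 0.068 m) and y of pallet1 in the frame of washer between -0.025 and 0.025 m and z of pallet1 in the frame of washer between 0.046 and 0.057 m and (x of pallet2 in the frame of washer between -0.068 and -0.052 m or x of pallet2 in the frame of washer between -0.008 and 0.008 m or x of pallet2 in the frame of washer between 0.052 and 0.068 m) and y of pallet2 in the frame of washer between -0.025 and 0.025 m and z of pallet2 in the frame of washer between 0.046 and 0.057 m and value of joint lid below 0.02 rad); the robot touches nothing.
It fails at once if a bushing or the oil bottle is moved by more than 30 mm or knocked over (distance of any of bush0, bush1, oil from where it was at the start of the episode above 0.03 m or angle between any of bush0, bush1, oil's own z axis and vertical above 0.6 rad).
Of pallet0, pallet1, pallet2 only 2 to 3 are there at a start; the rules pass over those that are not, and their reading is None.
At some moment in a run one of pallet0, pallet1, pallet2 may be knocked a few centimetres aside while the robot is not near it.
It also fails if it takes over 210 s, if anything falls off the work surface, if the arm or the gripper's body presses on something with over 40 N, if the wrist force passes 120 N, or if a joint passes its speed limit or range.

## Working session

There is one attempt and no reset: what is moved stays moved. The work goes in short steps, Python scripts to look and compute and a tool call to move; the robot and the scene stay as the last step left them, time stands still between calls to the robot, and variables do not carry over. Pictures are saved under pics/ and viewed, at most 14 in all, crops included, and the job is handed in when it is done.

Besides the shell and the picture viewer there is one more tool, called after ">>>" as a command line: name --argument value ..., lists and objects as JSON in quotes. move_arm: Moves the arm, as the interface text tells. Its arguments: {"type":"object","properties":{"offset":{"type":"array","items":{"type":"array","items":{"type":"number"}}},"twist":{"type":"array","items":{"type":"array","items":{"type":"number"}}},"grip":{"type":"array","items":{"type":"number"}},"force":{"type":"number"}},"required":["offset","twist","grip"]}

```bash
mkdir -p pics
cat > h.py <<'E'
import numpy as np, cv2
from scipy.spatial.transform import Rotation as R
from workcell import bot, viewer, finder
def cam(name):
    o=bot.get_obs(); c=viewer.camera(name); c['obs']=o
    h=c['color'].shape[0]; c['f']=h/2/np.tan(np.radians(c['vfov'])/2)
    if name=='wrist':
        T=np.array(c['tool_from_camera']); Rt=R.from_euler('xyz',o['tcp_rot'],degrees=True).as_matrix()
        c['R']=Rt@T[:3,:3]; c['t']=np.array(o['ee_pos'])+Rt@T[:3,3]
    else:
        a=np.array(c['attitude']); c['t']=np.array(c['position'])
        c['R']=a if a.shape==(3,3) else None
    return c
def ray(c,px): return c['R']@np.array([(px[0]-c['cx'])/c['f'],(px[1]-c['cy'])/c['f'],1])
def atz(c,px,z): d=ray(c,px); return c['t']+d*(z-c['t'][2])/d[2]
def save(c,n): cv2.imwrite('pics/'+n,c['color'][:,:,::-1])
E
python3 - <<'E'
from h import *
print(bot.get_obs())
for n in('top','scene'):
    c=cam(n); print(n,c['f'],c['cx'],c['cy'],c['position'],c['attitude']); save(c,n+'0.png')
    for t in ['pallet0','fence','washer','lid_edge','lid_hinge','bush0','bush1','oil']:
        print(t,[(np.round(d['position'],0).tolist(),round(d['p'],2)) for d in finder.pinpoint(c,t)])
E
```

```text
{'time': 0.0, 'q': array([6.86389646e+01, 5.00970782e+00, 1.00350959e+01, 9.50976239e+01,
       1.40897917e-03, 9.00009169e+01]), 'qd': array([ 0.04803022, -0.03056187, -0.01879231, -0.0443673 ,  0.0916148 ,
       -0.09815393]), 'joint_efforts': array([ 6.99354077e-04, -5.20389247e+01,  4.64805365e+01,  1.63795991e-02,
        3.71464216e-05, -2.11090179e-05]), 'ee_pos': array([0.20026053, 0.51204712, 0.25260214]), 'tcp_rot': array([-1.79927764e+02, -1.40782204e-03,  1.58638046e+02]), 'wrist_force': array([-0.40035707,  0.12934468,  0.71921311]), 'torque': array([-0.02747912, -0.02693456,  0.00080418]), 'grasp_force': 0.0, 'opening': 0.08552535136230778}
top 484.8017398595633 270.0592171207903 207.20670413140596 [ 0.47215513 -0.14286044  1.50304469] [-174.76000685   -0.58324622  -88.7254507 ]
pallet0 [([280.0, 210.0], 0.97), ([272.0, 260.0], 0.92), ([335.0, 235.0], 0.7), ([420.0, 287.0], 0.61), ([271.0, 131.0], 0.56)]
fence [([217.0, 218.0], 0.96)]
washer [([132.0, 235.0], 0.65)]
lid_edge [([60.0, 236.0], 0.57)]
lid_hinge [([98.0, 236.0], 0.58)]
bush0 [([319.0, 275.0], 0.65), ([224.0, 182.0], 0.44)]
bush1 [([319.0, 275.0], 0.65), ([224.0, 182.0], 0.44)]
oil [([196.0, 177.0], 0.7)]
scene 464.26012718686826 281.64342365164975 211.6737396406334 [ 1.23390487 -0.91115953  0.96657157] [-1.30992224e+02  5.14307338e-02  3.88269428e+01]
pallet0 [([95.0, 299.0], 0.93), ([238.0, 220.0], 0.83), ([347.0, 274.0], 0.65), ([210.0, 269.0], 0.62), ([272.0, 245.0], 0.57)]
fence [([304.0, 209.0], 0.71)]
washer [([328.0, 167.0], 0.8)]
lid_edge [([342.0, 128.0], 0.61)]
lid_hinge [([341.0, 131.0], 0.69)]
bush0 [([189.0, 240.0], 0.67), ([326.0, 232.0], 0.67)]
bush1 [([189.0, 240.0], 0.67), ([326.0, 232.0], 0.67)]
oil [([346.0, 216.0], 0.88)]
```

View pics/top0.png

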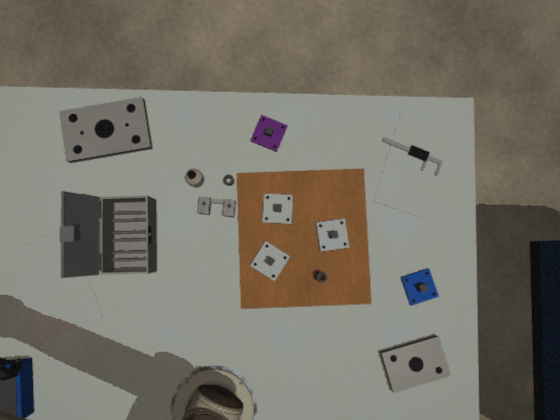

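View pics/scene0.png

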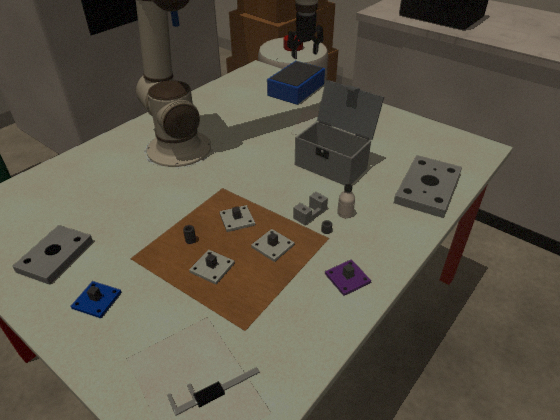

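The picture shows three silver pallets on the brown mat at (278,209), (333,235) and (270,261). The fence is at (217,207), the box at (130,235) with its lid on the left, the oil bottle at (194,177), and the bushings at (228,180) and (319,275).

Look-alikes I could confuse with a pallet are the purple one at (269,132), the blue one at (420,287), and the big grey plates at (105,130) and (414,362). I choose the three silver ones.

```bash
cat >> h.py <<'E'
_cam=cam
def cam(name):
    c=_cam(name)
    if name!='wrist': c['R']=R.from_euler('xyz',c['attitude'],degrees=True).as_matrix()
    return c
def cloud(c):
    d=c['depth']; v,u=np.mgrid[:d.shape[0],:d.shape[1]]
    P=np.stack([(u-c['cx'])/c['f']*d,(v-c['cy'])/c['f']*d,d],-1)@c['R'].T+c['t']; P[d==0]=np.nan
    return P
def rectxy(P,m):
    q=P[m][:,:2]; (x,y),s,a=cv2.minAreaRect((q*1000).astype(np.float32)); return np.round([x,y,*s,a],1).tolist(),int(m.sum())
E
python3 - <<'E'
from h import *
c=cam('top'); P=cloud(c); z=P[...,2]; u=np.arange(560)[None]; v=np.arange(420)[:,None]
print('bench z',np.nanmedian(z[330:360,260:340]))
def win(a,b,w=22): return (abs(u-a)<w)&(abs(v-b)<w)
for n,a,b in(('pA',278,209),('pB',333,235),('pC',270,261)):
    m=win(a,b)&(z>.006)&(z<.02); print(n,rectxy(P,m)); m=win(a,b,12)&(z>.03); print('  spig',rectxy(P,m),np.nanmedian(z[m]))
for n,a,b,w in(('fL',204,206,10),('fR',230,207,10),('fence',217,207,21)):
    m=win(a,b,w)&(z>.035)&(z<.055)&(v>195); print(n,rectxy(P,m))
for n,a,b in(('oil',194,177),('bA',228,180),('bB',319,275)):
    m=win(a,b,13)&(z>.015)&((v<193)|(v>250)); print(n,np.round(np.nanmean(P[m],0),3),np.nanmax(z[m]),rectxy(P,m))
m=(u>100)&(u<162)&(v>185)&(v<285)&(z>.1)&(z<.125); print('rim',rectxy(P,m))
m=(u>55)&(u<104)&(v>185)&(v<285)&(z>.125); print('lid',rectxy(P,m),np.nanmax(z[m]))
big=cv2.resize(c['color'][185:290,55:240,::-1],None,fx=4,fy=4,interpolation=cv2.INTER_CUBIC); cv2.imwrite('pics/crop1.png',big)
E
```

```text
bench z -0.00010381319056995686
pA ([605.0, -179.7, 130.7, 130.0, 1.3], 811)
  spig ([606.1, -178.8, 22.1, 18.4, 1.9], 56) 0.044306500305648755
pB ([527.6, -352.7, 129.5, 126.6, 0.4], 814)
  spig ([528.7, -349.8, 21.6, 21.8, 7.9], 56) 0.04331750577065707
pC ([444.7, -157.8, 123.2, 130.8, 5.4], 831)
  spig ([444.5, -159.1, 21.8, 20.7, 57.7], 53) 0.04351143345574604
fL ([608.2, 44.5, 33.3, 49.5, 88.1], 183)
fR ([602.5, -31.0, 32.4, 49.8, 86.0], 180)
fence ([605.4, 7.1, 108.8, 50.2, 86.0], 363)
oil [0.686 0.071 0.077] 0.1164747649893354 ([689.8, 74.4, 47.7, 47.3, 87.9], 261)
bA [ 0.69  -0.026  0.028] 0.03768764264348712 ([689.4, -25.8, 30.5, 27.7, 4.6], 66)
bB [ 0.401 -0.312  0.045] 0.05431958653645852 ([400.9, -311.6, 29.8, 29.0, 1.3], 82)
rim ([511.7, 257.9, 222.6, 138.3, 3.1], 756)
lid ([506.8, 353.0, 222.6, 59.7, 3.9], 3061) 0.2763121798227173
```

View pics/crop1.png

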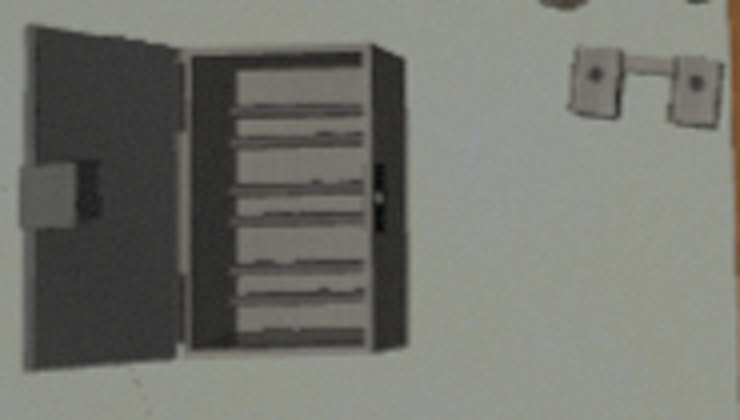

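```bash
cat >> h.py <<'E'
import json
def plan(wps, step=4.6, ang=0.14, pos0=None, R0=None):
    """wps: list of (pos m, rpy deg, grip) -> prints calls"""
    o=bot.get_obs(); p=np.array(o['ee_pos']) if pos0 is None else pos0
    r=R.from_euler('xyz',o['tcp_rot'],degrees=True) if R0 is None else R0
    off,tw,g=[],[],[]
    for pos,rpy,gr in wps:
        pos=np.array(pos,float); rt=R.from_euler('xyz',rpy,degrees=True)
        d=(pos-p)*100; w=(r.inv()*rt).as_rotvec()
        n=max(1,int(np.ceil(max(np.linalg.norm(d)/step,np.linalg.norm(w)/ang))))
        for i in range(n):
            off.append([round(x,2)+0. for x in r.inv().apply(d/n)]); tw.append([round(x,3)+0. for x in w/n]); g.append(gr); r=r*R.from_rotvec(w/n)
        p=pos
    for i in range(0,len(off),5): print(json.dumps({"offset":off[i:i+5],"twist":tw[i:i+5],"grip":g[i:i+5]}))
E
python3 - <<'E'
from h import *
plan([((.33,.05,.25),(180,0,110),1),((.56,-.18,.22),(180,0,92),1)])
E
```

```text
{"offset": [[-2.63, -3.48, 0.03], [-2.89, -3.27, 0.03], [-3.13, -3.04, 0.03], [-3.36, -2.79, 0.03], [-3.56, -2.52, 0.03]], "twist": [[0.0, 0.0, 0.077], [0.0, 0.0, 0.077], [0.0, 0.0, 0.077], [0.0, 0.0, 0.077], [0.0, 0.0, 0.077]], "grip": [1, 1, 1, 1, 1]}
{"offset": [[-3.75, -2.24, 0.03], [-3.91, -1.94, 0.03], [-4.05, -1.64, 0.03], [-4.16, -1.32, 0.03], [-4.25, -0.99, 0.03]], "twist": [[0.0, 0.0, 0.077], [0.0, 0.0, 0.077], [0.0, 0.0, 0.077], [0.0, 0.0, 0.077], [0.0, 0.0, 0.077]], "grip": [1, 1, 1, 1, 1]}
{"offset": [[-4.31, -0.66, 0.03], [-3.68, 1.72, 0.38], [-3.61, 1.86, 0.38], [-3.54, 2.0, 0.38], [-3.46, 2.14, 0.38]], "twist": [[0.0, 0.0, 0.077], [0.0, 0.0, 0.039], [0.0, 0.0, 0.039], [0.0, 0.0, 0.039], [0.0, 0.0, 0.039]], "grip": [1, 1, 1, 1, 1]}
{"offset": [[-3.37, 2.27, 0.38], [-3.28, 2.4, 0.38], [-3.18, 2.53, 0.38], [-3.08, 2.65, 0.38]], "twist": [[0.0, 0.0, 0.039], [0.0, 0.0, 0.039], [0.0, 0.0, 0.039], [0.0, 0.0, 0.039]], "grip": [1, 1, 1, 1]}
```

>>> move_arm --offset '[[-2.6,-3.5,0],[-2.9,-3.3,0],[-3.1,-3.0,0],[-3.4,-2.8,0],[-3.6,-2.5,0]]' --twist '[[0,0,0.077],[0,0,0.077],[0,0,0.077],[0,0,0.077],[0,0,0.077]]' --grip '[1,1,1,1,1]'

```text
time: 1.45
ee_pos: [0.2596, 0.3003, 0.2533]
tcp_rot: [180.0, 0.0, 136.4]
wrist_force: [0.4, -0.6, 0.3]
opening: 0.0853
grasp_force: 0.0
```

>>> move_arm --offset '[[-3.8,-2.2,0],[-3.9,-1.9,0],[-4.0,-1.6,0],[-4.2,-1.3,0],[-4.2,-1.0,0]]' --twist '[[0,0,0.077],[0,0,0.077],[0,0,0.077],[0,0,0.077],[0,0,0.077]]' --grip '[1,1,1,1,1]'

```text
time: 1.95
ee_pos: [0.3198, 0.0912, 0.2536]
tcp_rot: [179.9, 0.0, 114.4]
wrist_force: [1.9, 1.1, 0.4]
opening: 0.0855
grasp_force: 0.0
```

>>> move_arm --offset '[[-4.3,-0.7,0],[-3.7,1.7,0.4],[-3.6,1.9,0.4],[-3.5,2.0,0.4],[-3.5,2.1,0.4]]' --twist '[[0,0,0.077],[0,0,0.04],[0,0,0.04],[0,0,0.04],[0,0,0.04]]' --grip '[1,1,1,1,1]'

```text
time: 2.45
ee_pos: [0.4471, -0.0658, 0.2373]
tcp_rot: [180.0, 0.0, 100.8]
wrist_force: [0.8, 0.2, 0.1]
opening: 0.0854
grasp_force: 0.0
```

>>> move_arm --offset '[[-3.4,2.3,0.4],[-3.3,2.4,0.4],[-3.2,2.5,0.4],[-3.1,2.7,0.4],[0,0,0]]' --twist '[[0,0,0.04],[0,0,0.04],[0,0,0.04],[0,0,0.04],[0,0,0]]' --grip '[1,1,1,1,1]'

```text
time: 2.95
ee_pos: [0.5633, -0.183, 0.2178]
tcp_rot: [-179.8, -0.0, 91.6]
wrist_force: [-1.6, -0.1, -0.8]
opening: 0.0854
grasp_force: 0.0
```

```bash
cat >> h.py <<'E'
def spigot(c,near=None):
    """list of silver pallets' spigot tops seen: centre xy, yaw mod 90 from plate colour rect"""
    P=cloud(c); z=P[...,2]
    hsv=cv2.cvtColor(c['color'],cv2.COLOR_RGB2HSV); out=[]
    m=((z>.036)&(z<.05)).astype(np.uint8); n,l,s,ce=cv2.connectedComponentsWithStats(m)
    for i in range(1,n):
        if s[i,4]<40: continue
        r,_=rectxy(P,l==i)
        if max(r[2:4])<30 and min(r[2:4])>15: out.append((r,int(s[i,4]),np.round(np.nanmedian(z[l==i]),4),np.round(ce[i]).tolist()))
    return out
E
python3 - <<'E'
from h import *
o=bot.get_obs(); print(o['q'].round(1),o['ee_pos'].round(4),o['tcp_rot'].round(1))
c=cam('wrist'); save(c,'w1.png'); print(c['vfov'],spigot(c))
P=cloud(c); z=P[...,2]; 
for s in spigot(c):
    u,v=map(int,s[3]); m=(z>.008)&(z<.016)&(c['color'].min(2)>110); n,l=cv2.connectedComponents(m.astype(np.uint8))
    for i in range(1,n):
        if (l==i).sum()>500: print(rectxy(P,l==i))
    break
E
```

```text
[-18.   10.5  12.2  92.   -0.   70.4] [ 0.5633 -0.183   0.2178] [-179.8   -0.    91.6]
65.62896926007384 [([445.9, -159.6, 22.5, 22.2, 59.2], 665, np.float64(0.0438), [154.0, 165.0]), ([607.2, -179.4, 22.5, 22.3, 88.5], 590, np.float64(0.0438), [328.0, 191.0]), ([398.3, -308.4, 28.9, 18.8, 52.4], 371, np.float64(0.0452), [122.0, 304.0]), ([530.0, -350.4, 22.1, 23.9, 7.7], 442, np.float64(0.0439), [246.0, 339.0])]
([445.3, -159.7, 90.2, 90.0, 58.8], 6710)
([607.1, -179.7, 89.4, 89.7, 88.2], 6260)
([529.5, -351.1, 89.7, 91.3, 9.5], 3872)
```

View pics/w1.png

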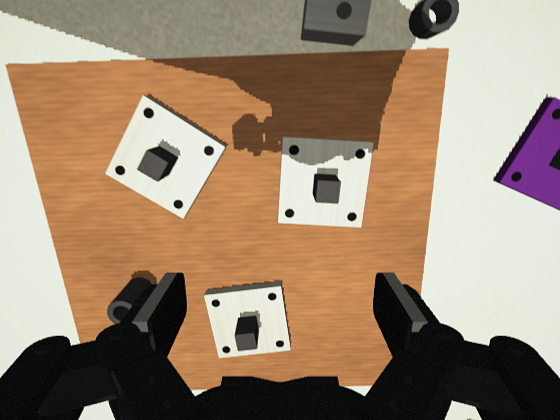

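Run:
```python
from h import *
plan([((.607,-.1795,.09),(180,0,88.3),1),((.607,-.1795,.037),(180,0,88.3),1)])
R0=R.from_euler('xyz',(180,0,88.3),degrees=True)
print('after');plan([((.607,-.1795,.145),(180,0,88.3),0),((.5925,.008,.145),(180,0,85.8),0),((.5925,.008,.085),(180,0,85.8),0)],pos0=np.array([.607,-.1795,.037]),R0=R0)
```

```text
{"offset": [[0.02, 1.51, 4.3], [0.05, 1.51, 4.3], [0.08, 1.5, 4.3], [0.0, 0.0, 2.65], [0.0, 0.0, 2.65]], "twist": [[-0.001, 0.0, 0.02], [-0.001, 0.0, 0.02], [-0.001, 0.0, 0.02], [0.0, 0.0, 0.0], [0.0, 0.0, 0.0]], "grip": [1, 1, 1, 1, 1]}
after
{"offset": [[0.0, 0.0, -3.6], [0.0, 0.0, -3.6], [0.0, 0.0, -3.6], [3.74, -0.4, 0.0], [3.74, -0.43, 0.0]], "twist": [[0.0, 0.0, 0.0], [0.0, 0.0, 0.0], [0.0, 0.0, 0.0], [0.0, 0.0, 0.009], [0.0, 0.0, 0.009]], "grip": [0, 0, 0, 0, 0]}
{"offset": [[3.73, -0.47, 0.0], [3.73, -0.5, 0.0], [3.72, -0.53, 0.0], [0.0, 0.0, 3.0], [0.0, 0.0, 3.0]], "twist": [[0.0, 0.0, 0.009], [0.0, 0.0, 0.009], [0.0, 0.0, 0.009], [0.0, 0.0, 0.0], [0.0, 0.0, 0.0]], "grip": [0, 0, 0, 0, 0]}
```

>>> move_arm --offset '[[0,1.5,4.3],[0.05,1.5,4.3],[0.1,1.5,4.3],[0,0,2.7],[0,0,2.6]]' --twist '[[0,0,0.02],[0,0,0.02],[0,0,0.02],[0,0,0],[0,0,0]]' --grip '[1,1,1,1,1]'

```text
time: 3.5
ee_pos: [0.6058, -0.1772, 0.0381]
tcp_rot: [-180.0, -0.0, 88.4]
wrist_force: [0.1, 0.6, 0.4]
opening: 0.0858
grasp_force: 0.0
```

>>> move_arm --offset '[[0,0,0],[0,0,0],[0,0,0],[0,0,0],[0,0,0]]' --twist '[[0,0,0],[0,0,0],[0,0,0],[0,0,0],[0,0,0]]' --grip '[1,0,0,0,0]' --force 40

```text
time: 4.0
ee_pos: [0.607, -0.1784, 0.0407]
tcp_rot: [179.9, 0.0, 88.3]
wrist_force: [-1.2, -0.1, -0.3]
opening: 0.028
grasp_force: 0.0
```

>>> move_arm --offset '[[0,0,0],[0,0,0],[0,0,0],[0,0,0],[0,0,0]]' --twist '[[0,0,0],[0,0,0],[0,0,0],[0,0,0],[0,0,0]]' --grip '[0,0,0,0,0]'

```text
time: 4.5
ee_pos: [0.6071, -0.1784, 0.0406]
tcp_rot: [179.9, 0.0, 88.3]
wrist_force: [0.1, 0.3, 6.8]
opening: 0.0208
grasp_force: 41.6
```

>>> move_arm --offset '[[0,0,-3.6],[0,0,-3.6],[0,0,-3.4],[3.7,-0.4,0],[3.7,-0.4,0]]' --twist '[[0,0,0],[0,0,0],[0,0,0],[0,0,0.009],[0,0,0.009]]' --grip '[0,0,0,0,0]'

```text
time: 5.0
ee_pos: [0.6011, -0.104, 0.1462]
tcp_rot: [179.9, 0.0, 87.2]
wrist_force: [0.2, 0.5, -4.0]
opening: 0.0214
grasp_force: 40.5
```

>>> move_arm --offset '[[3.7,-0.5,0],[3.7,-0.5,0],[3.7,-0.6,0],[0,0,0],[0,0,0]]' --twist '[[0,0,0.009],[0,0,0.009],[0,0,0.009],[0,0,0],[0,0,0]]' --grip '[0,0,0,0,0]'

```text
time: 5.5
ee_pos: [0.5909, 0.0084, 0.145]
tcp_rot: [-180.0, 0.0, 85.9]
wrist_force: [0.0, -0.3, -3.6]
opening: 0.0213
grasp_force: 40.4
```

Run:
```python
from h import *
o=bot.get_obs(); print(o['q'].round(1),o['ee_pos'].round(4),o['tcp_rot'].round(1),o['wrist_force'],o['opening'])
c=cam('wrist'); P=cloud(c); z=P[...,2]
m=(z>.035)&(z<.052)&(P[...,0]>.57)&(P[...,0]<.66)&(abs(P[...,1]-.007)<.08); print(rectxy(P,m) if m.sum() else 0)
c=cam('scene'); save(c,'s1.png')
```

```text
[ 0.8  9.8  3.4 83.7 -0.  95. ] [0.5909 0.0084 0.145 ] [-180.     0.    85.9] [ 0.0300453  -0.31013259 -3.57331113] 0.02131836182825936
([609.6, 49.1, 22.2, 50.0, 86.0], 2526)
```

View pics/s1.png

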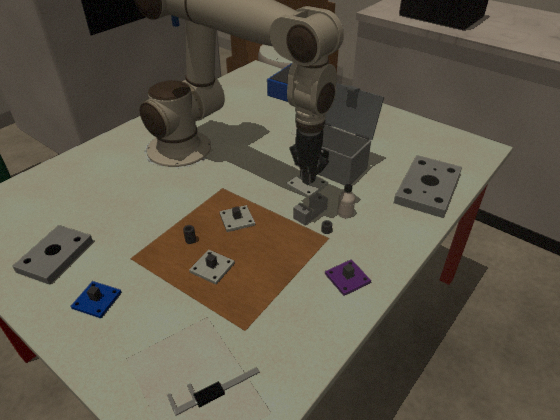

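>>> move_arm --offset '[[0,0.2,2.5],[0,0,2.4],[0,0,1.0],[0,0,0],[0,0,0]]' --twist '[[0,0,0],[0,0,0],[0,0,0],[0,0,0],[0,0,0]]' --grip '[0,0,0,0,0]'

```text
time: 6.1
ee_pos: [0.5933, 0.0067, 0.0866]
tcp_rot: [180.0, 0.0, 85.7]
wrist_force: [0.7, 0.2, -3.4]
opening: 0.0214
grasp_force: 41.4
```

>>> move_arm --offset '[[0,0,0.2],[0,0,0],[0,0,0],[0,0,0],[0,0,0]]' --twist '[[0,0,0],[0,0,0],[0,0,0],[0,0,0],[0,0,0]]' --grip '[0,0.6,0.6,0.6,0.6]'

```text
time: 6.6
ee_pos: [0.5932, 0.0075, 0.0843]
tcp_rot: [180.0, 0.0, 85.8]
wrist_force: [-0.8, 1.2, -0.1]
opening: 0.051
grasp_force: 0.0
```

>>> move_arm --offset '[[0,0,-3],[0,0,-4],[0,0,-4],[0,-4,-1],[0,-4,0]]' --twist '[[0,0,0],[0,0,0],[0,0,0],[0,0,0],[0,0,0]]' --grip '[0.6,0.6,0.6,0.6,0.4]'

```text
time: 7.1
ee_pos: [0.5139, 0.0135, 0.2062]
tcp_rot: [179.8, -0.0, 85.7]
wrist_force: [-0.6, -0.5, 0.0]
opening: 0.038
grasp_force: 0.0
```

```bash
cat >> h.py <<'E'
FY=-4.2; FX=np.array([np.cos(np.radians(FY)),np.sin(np.radians(FY)),0])
def hpose(pc,alpha,inside=.011,yaw=FY,z=.052):
    """TCP pose gripping near edge of flat plate centred pc(x,y), tool pitched alpha below horizontal"""
    X=np.array([np.cos(np.radians(yaw)),np.sin(np.radians(yaw)),0])
    g=np.array([pc[0],pc[1],z])-X*(.045-inside); r=R.from_euler('xyz',(180,0,90+yaw),degrees=True)*R.from_euler('x',-(90-alpha),degrees=True)
    zt=r.as_matrix()[:,2]; return g-.003*zt,r,zt
E
python3 - <<'E'
from h import *
o=bot.get_obs(); print(o['ee_pos'].round(4),o['tcp_rot'].round(1),o['wrist_force'])
c=cam('wrist'); print([s for s in spigot(c)]); P=cloud(c);z=P[...,2]
m=(z>.052)&(z<.064)&(c['color'].min(2)>90); print(rectxy(P,m))
m=(z>.08)&(z<.1)&(c['color'].max(2)<90)&(P[...,0]>.56); print(rectxy(P,m) if m.sum() else 0)
pc=(.5933,.0067)
p,r,zt=hpose(pc,20); print(p,zt)
plan([(p-.1*zt,r.as_euler('xyz',degrees=True),.4),(p,r.as_euler('xyz',degrees=True),.4)],step=4.)
E
```

```text
[0.5139 0.0135 0.2062] [179.8  -0.   85.7] [-0.59635788 -0.5050984   0.01547778]
[([448.1, -160.2, 22.4, 16.7, 59.8], 254, np.float64(0.0439), [233.0, 356.0])]
([619.7, 32.0, 147.0, 139.9, 85.7], 9305)
([639.8, 40.8, 146.4, 29.0, 31.4], 983)
[0.5565798  0.00939656 0.05302606] [ 0.93716905 -0.06882139 -0.34202014]
{"offset": [[-0.01, -0.49, 1.31], [-0.01, -0.67, 1.23], [-0.01, -0.83, 1.13], [-0.01, -0.97, 1.01], [-0.01, -1.1, 0.87]], "twist": [[-0.136, 0.0, 0.0], [-0.136, 0.0, 0.0], [-0.136, 0.0, 0.0], [-0.136, 0.0, 0.0], [-0.136, 0.0, 0.0]], "grip": [0.4, 0.4, 0.4, 0.4, 0.4]}
{"offset": [[-0.01, -1.21, 0.71], [-0.01, -1.29, 0.54], [-0.01, -1.36, 0.36], [-0.01, -1.39, 0.17], [0.0, 0.0, 3.33]], "twist": [[-0.136, 0.0, 0.0], [-0.136, 0.0, 0.0], [-0.136, 0.0, 0.0], [-0.136, 0.0, 0.0], [0.0, 0.0, 0.0]], "grip": [0.4, 0.4, 0.4, 0.4, 0.4]}
{"offset": [[0.0, 0.0, 3.33], [0.0, 0.0, 3.33]], "twist": [[0.0, 0.0, 0.0], [0.0, 0.0, 0.0]], "grip": [0.4, 0.4]}
```

>>> move_arm --offset '[[0,-1.5,0],[0,-1.5,0],[0,-1.5,0],[0,-1.5,0],[0,-1.0,0]]' --twist '[[-0.136,0,0],[-0.136,0,0],[-0.136,0,0],[-0.136,0,0],[-0.136,0,0]]' --grip '[0.4,0.4,0.4,0.4,0.4]'

```text
time: 7.65
ee_pos: [0.4514, 0.0181, 0.191]
tcp_rot: [144.1, 0.0, 85.8]
wrist_force: [-1.1, -0.1, 0.7]
opening: 0.0347
grasp_force: 0.0
```

>>> move_arm --offset '[[0,-1,0],[0,-1,0],[0,-1,0],[0,-1,0],[0,0,0]]' --twist '[[-0.136,0,0],[-0.136,0,0],[-0.136,0,0],[-0.136,0,0],[0,0,0]]' --grip '[0.4,0.4,0.4,0.4,0.4]'

```text
time: 8.15
ee_pos: [0.5439, 0.0471, 0.153]
tcp_rot: [118.9, 1.4, 84.4]
wrist_force: [-0.7, -0.1, -1.8]
opening: 0.0342
grasp_force: 0.0
```

Run:
```python
from h import *
o=bot.get_obs(); print(o['q'].round(1),o['ee_pos'].round(4),o['tcp_rot'].round(1),o['wrist_force'])
c=cam('wrist'); save(c,'w2.png')
P=cloud(c);z=P[...,2]; m=(z>.05)&(z<.066)&(c['color'].min(2)>110)&(abs(P[...,1])<.08); print(rectxy(P,m), np.nanmedian(z[m]))
m=(z>.08)&(z<.1)&(c['color'].max(2)<90)&(abs(P[...,1])<.04); print(rectxy(P,m) if m.sum() else 0)
p,r,zt=hpose((.5933,.0067),20)
plan([(p-.07*zt,r.as_euler('xyz',degrees=True),.4),(p,r.as_euler('xyz',degrees=True),.4)],step=4.)
```

```text
[ 13.  -48.4 -62.   16.8 -16.8  98. ] [0.5439 0.0471 0.153 ] [118.9   1.4  84.4] [-0.72918535 -0.13951027 -1.84756517]
([1200.8, 28.5, 156.3, 1304.1, 87.6], 6917) 0.05806588659326631
([592.6, 16.6, 20.7, 3.2, 1.3], 117)
{"offset": [[-1.2, -3.15, -0.16], [-1.21, -3.13, -0.33], [-1.21, -3.11, -0.51], [0.0, 0.0, 3.5], [0.0, 0.0, 3.5]], "twist": [[-0.052, 0.01, 0.004], [-0.052, 0.01, 0.004], [-0.052, 0.01, 0.004], [0.0, 0.0, 0.0], [0.0, 0.0, 0.0]], "grip": [0.4, 0.4, 0.4, 0.4, 0.4]}
```

View pics/w2.png

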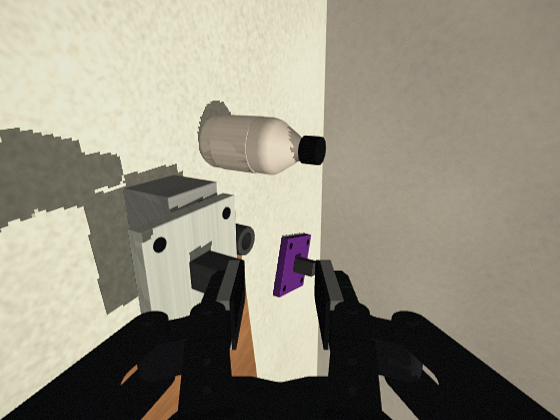

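The view shows pallet A lying flat on the fence at (190,260), with the bottle at (260,140) behind it. The tool can't be pitched level here because q2 and q3 are at their limits. I'll model the arm and check a sideways grip from the -y side using q5.

```bash
cat > ik.py <<'E'
import numpy as np
from scipy.optimize import least_squares
from scipy.spatial.transform import Rotation as R
L1,L2,h,D45,D5=.43,.5155,.185,.142,.264
lo=np.radians([-179.16,-48.56,-65.8,-126.05,-82.76,-180]);hi=np.radians([179.16,103.87,70.77,130.52,87.17,180])
def fk(q):
    c1,s1=np.cos(q[0]),np.sin(q[0]); f=np.array([c1,s1,0]);l=np.array([-s1,c1,0]);u=np.array([0,0,1.])
    el=h*u+L1*(np.sin(q[1])*f+np.cos(q[1])*u); a=q[1]-q[2]; w=el+L2*(np.cos(a)*f-np.sin(a)*u)
    P=a+q[3]; d=np.cos(P)*f-np.sin(P)*u; w5=w+D45*d; n=np.sin(P)*f+np.cos(P)*u
    t=np.cos(q[4])*d+np.sin(q[4])*l; m=-np.sin(q[4])*d+np.cos(q[4])*l
    # q6: at q5=0, P=90, tool yaw=q1+180-q6: tool x=(cos,sin)(q1+180-q6)
    x=-np.cos(q[5])*n+np.sin(q[5])*m; y=np.cross(t,x)
    return w5+D5*t,np.stack([x,y,t],1),el,w,w5
def ik(p,Rm,seeds=12):
    best=None; rng=np.random.default_rng(0)
    for k in range(seeds):
        q0=np.radians([np.degrees(np.arctan2(p[1],p[0])),10,0,80,0,90])+rng.normal(0,.5,6)*(k>0)
        def e(q):
            P,r,*_=fk(q); return np.r_[(P-p)*10,R.from_matrix(r.T@Rm).as_rotvec()*2]
        s=least_squares(e,np.clip(q0,lo+.02,hi-.02),bounds=(lo,hi))
        if best is None or s.cost<best.cost: best=s
    return best
def tilt(az,alpha): # tool dir azimuth az, alpha below horizontal, tool y upwards
    z=np.array([np.cos(az)*np.cos(alpha),np.sin(az)*np.cos(alpha),-np.sin(alpha)]); x=np.cross([0,0,1.],z); x/=np.linalg.norm(x)
    return np.stack([x*1,np.cross(z,x),z],1)  # y=z cross x -> up
E
python3 - <<'E'
from ik import *
for q in([68.64,5,10,95.1,0,90],[-18,10.5,12.2,92,0,70.4],[.8,9.8,3.4,83.7,0,95],[13,-48.4,-62,16.8,-16.8,98]):
    P,r,*_=fk(np.radians(q)); print(P.round(4),R.from_matrix(r).as_euler('xyz',degrees=True).round(1))
for az in(60,68,76,86):
  for al in(5,12,20):
    t=np.radians([az,al]); Rm=tilt(*t); u=np.array([np.cos(t[0]),np.sin(t[0])])
    c=np.array([.6027,-.0308])-.010*u; g=np.r_[c-.034*u,.052]; p=g-.003*Rm[:,2]
    s=ik(p,Rm); _,_,el,w,w5=fk(s.x); print(az,al,'cost %.1e'%s.cost,np.degrees(s.x).round(0),'w4',w.round(2),'w5',w5.round(2))
E
```

```text
[0.2004 0.5125 0.2523] [-179.9    0.   158.6]
[ 0.5626 -0.1828  0.2171] [-1.797e+02 -1.000e-01  9.160e+01]
[0.5847 0.0082 0.1453] [-179.9    0.    85.8]
[0.5238 0.0426 0.1495] [119.    1.4  84.5]
60 5 cost 2.0e-30 [-34.  35.  -8.  84.  84. -37.] w4 [ 0.52 -0.35  0.19] w5 [ 0.45 -0.3   0.08]
60 12 cost 2.1e-31 [-33.  25. -15.  65.  78. -15.] w4 [ 0.48 -0.32  0.24] w5 [ 0.45 -0.3   0.11]
60 20 cost 9.2e-31 [-32.  19. -18.  59.  70.  -6.] w4 [ 0.47 -0.29  0.28] w5 [ 0.46 -0.29  0.14]
68 5 cost 3.5e-31 [-33.  48.   7. 115.  78. -66.] w4 [ 0.59 -0.39  0.13] w5 [ 0.49 -0.32  0.08]
68 12 cost 6.6e-31 [-33.  38.   1.  94.  74. -42.] w4 [ 0.57 -0.36  0.21] w5 [ 0.49 -0.31  0.11]
68 20 cost 5.8e-30 [-32.  29.  -5.  81.  68. -27.] w4 [ 0.54 -0.34  0.27] w5 [ 0.49 -0.3   0.14]
76 5 cost 2.5e-31 [-32.  55.  17. 126.  71. -75.] w4 [ 0.64 -0.4   0.11] w5 [ 0.53 -0.33  0.08]
76 12 cost 5.6e-31 [-32.  47.  12. 111.  69. -57.] w4 [ 0.63 -0.39  0.19] w5 [ 0.53 -0.33  0.11]
76 20 cost 7.1e-31 [-31.  38.   7.  97.  64. -41.] w4 [ 0.61 -0.36  0.25] w5 [ 0.53 -0.32  0.14]
86 5 cost 4.1e-03 [-30.  59.  26. 131.  64. -75.] w4 [ 0.69 -0.41  0.13] w5 [ 0.57 -0.34  0.08]
86 12 cost 1.5e-30 [-30.  55.  25. 124.  62. -67.] w4 [ 0.69 -0.4   0.17] w5 [ 0.58 -0.34  0.11]
86 20 cost 1.5e-30 [-29.  48.  20. 112.  58. -54.] w4 [ 0.68 -0.38  0.24] w5 [ 0.58 -0.32  0.14]
```

Run:
```python
from h import *
plan([((.50,.02,.20),(150,0,86),.6),((.5933,.0067,.17),(180,0,85.8),.7)])
```

```text
{"offset": [[-0.8, 0.43, -1.42], [-0.79, 0.24, -1.48], [-0.78, 0.03, -1.5], [-0.76, -0.17, -1.5], [-0.17, 1.66, 1.82]], "twist": [[0.135, 0.009, -0.001], [0.135, 0.009, -0.001], [0.135, 0.009, -0.001], [0.135, 0.009, -0.001], [0.131, 0.0, 0.001]], "grip": [0.6, 0.6, 0.6, 0.6, 0.7]}
{"offset": [[-0.17, 1.88, 1.59], [-0.17, 2.08, 1.33], [-0.16, 2.23, 1.05]], "twist": [[0.131, 0.0, 0.001], [0.131, 0.0, 0.001], [0.131, 0.0, 0.001]], "grip": [0.7, 0.7, 0.7]}
```

>>> move_arm --offset '[[-0.8,0.4,-1.4],[-0.8,0.2,-1.5],[-0.8,0,-1.5],[-0.8,-0.2,-1.5],[-0.2,1.7,1.8]]' --twist '[[0.135,0.009,0],[0.135,0.009,0],[0.135,0.009,0],[0.135,0.009,0],[0.13,0,0]]' --grip '[0.6,0.6,0.6,0.6,0.7]'

```text
time: 8.7
ee_pos: [0.5198, 0.0152, 0.2071]
tcp_rot: [155.6, -0.4, 85.7]
wrist_force: [1.6, 0.8, 1.9]
opening: 0.0597
grasp_force: 0.0
```

>>> move_arm --offset '[[-0.2,1.9,1.6],[-0.2,2.1,1.3],[-0.2,2.2,1.0],[0,0,0],[0,0,0]]' --twist '[[0.13,0,0],[0.13,0,0],[0.13,0,0],[0,0,0],[0,0,0]]' --grip '[0.7,0.7,0.7,0.7,0.7]'

```text
time: 9.2
ee_pos: [0.5817, 0.0061, 0.1842]
tcp_rot: [175.2, -0.2, 85.7]
wrist_force: [-0.5, -0.1, 0.3]
opening: 0.0594
grasp_force: 0.0
```

Run:
```python
from h import *
o=bot.get_obs(); print(o['q'].round(1),o['ee_pos'].round(4),o['tcp_rot'].round(1))
plan([((.5933,.0067,.087),(180,0,85.8),.7)])
print('after');plan([((.5933,.0067,.15),(180,0,85.8),0),((.601,-.0375,.15),(180,0,72),0),((.601,-.0375,.088),(180,0,72),0)],pos0=np.array([.5933,.0067,.087]),R0=R.from_euler('xyz',(180,0,85.8),degrees=True))
```

```text
[ 0.7  3.8  1.  82.4 -0.2 95. ] [0.5817 0.0061 0.1842] [175.2  -0.2  85.7]
{"offset": [[0.04, 0.11, 3.26], [0.04, 0.2, 3.26], [0.04, 0.29, 3.25]], "twist": [[0.028, -0.001, 0.0], [0.028, -0.001, 0.0], [0.028, -0.001, 0.0]], "grip": [0.7, 0.7, 0.7]}
after
{"offset": [[0.0, 0.0, -3.15], [0.0, 0.0, -3.15], [-2.18, 0.55, 0.0], [-2.09, 0.8, 0.0], [0.0, 0.0, 3.1]], "twist": [[0.0, 0.0, 0.0], [0.0, 0.0, 0.0], [0.0, 0.0, 0.12], [0.0, 0.0, 0.12], [0.0, 0.0, 0.0]], "grip": [0, 0, 0, 0, 0]}
{"offset": [[0.0, 0.0, 3.1]], "twist": [[0.0, 0.0, 0.0]], "grip": [0]}
```

>>> move_arm --offset '[[0,0.3,1.5],[0,0.3,4.0],[0,0,4.2],[0,0,0],[0,0,0]]' --twist '[[0.042,0,0],[0.042,0,0],[0,0,0],[0,0,0],[0,0,0]]' --grip '[0.7,0.7,0.7,0.7,0]'

```text
time: 9.7
ee_pos: [0.59, 0.0062, 0.0912]
tcp_rot: [179.6, -0.2, 85.8]
wrist_force: [0.9, 0.0, 1.7]
opening: 0.0468
grasp_force: 0.0
```

>>> move_arm --offset '[[0,0,0],[0,0,0],[0,0,0],[0,0,0],[0,0,0]]' --twist '[[0,0,0],[0,0,0],[0,0,0],[0,0,0],[0,0,0]]' --grip '[0,0,0,0,0]'

```text
time: 10.2
ee_pos: [0.5919, 0.0062, 0.0917]
tcp_rot: [179.5, -0.2, 85.8]
wrist_force: [-1.7, -0.2, 12.2]
opening: 0.021
grasp_force: 43.5
```

>>> move_arm --offset '[[0,0,-3],[0,0,-3],[-2.2,0.6,0],[-2.1,0.8,0],[0,0,0]]' --twist '[[0,0,0],[0,0,0],[0,0,0.12],[0,0,0.12],[0,0,0]]' --grip '[0,0,0,0,0]'

```text
time: 10.7
ee_pos: [0.5989, -0.0404, 0.149]
tcp_rot: [179.7, -0.2, 71.8]
wrist_force: [0.1, 0.0, -3.0]
opening: 0.0213
grasp_force: 42.3
```

>>> move_arm --offset '[[0,0,0],[0,0,0]]' --twist '[[0,0,0],[0,0,0]]' --grip '[0,0]'

```text
time: 10.9
ee_pos: [0.5984, -0.038, 0.1479]
tcp_rot: [179.8, -0.2, 72.2]
wrist_force: [-0.2, 0.5, -3.6]
opening: 0.0209
grasp_force: 42.3
```

>>> move_arm --offset '[[0.1,0.2,2.5],[0,0,2.3],[0,0,0.8],[0,0,0.2],[0,0,0]]' --twist '[[0,0,0],[0,0,0],[0,0,0],[0,0,0],[0,0,0]]' --grip '[0,0,0,0,0]'

```text
time: 11.4
ee_pos: [0.6005, -0.0372, 0.0911]
tcp_rot: [179.8, -0.2, 72.2]
wrist_force: [-5.4, -0.3, 6.9]
opening: 0.021
grasp_force: 42.8
```

```bash
cat >> h.py <<'E'
from ik import tilt,ik,fk
def side(c,az,al,inside=.011,z=.052):
    Rm=tilt(np.radians(az),np.radians(al)); u=np.array([np.cos(np.radians(az)),np.sin(np.radians(az))])
    c=np.array(c); g=np.r_[c-(.045-inside)*u,z]; return g-.003*Rm[:,2],Rm
def chk(p,Rm):
    s=ik(np.array(p),Rm,6); w=fk(s.x); print('ik %.0e'%s.cost,np.degrees(s.x).round(0),'w4',w[3].round(2),'w5',w[4].round(2))
E
python3 - <<'E'
from h import *
p,Rm=side((.6005,-.0372),72,15); e=R.from_matrix(Rm).as_euler('xyz',degrees=True); print(p,e)
pre=p-.06*Rm[:,2]; hi=pre+[0,0,.12]
for q in(p,pre,hi): chk(q,Rm)
P0=np.array([.6005,-.0372,.0911]); R0=R.from_euler('xyz',(180,0,72.2),degrees=True)
plan([((.6005,-.0372,.20),(180,0,72.2),.6),((.52,-.17,.26),(180,0,162),.4),(hi,e,.4),(pre,e,.4)],pos0=P0,R0=R0)
E
```

```text
[ 0.58909796 -0.07229187  0.05277646] [1.05000000e+02 1.27222187e-14 1.62000000e+02]
ik 2e-29 [-32.  39.   4.  97.  70. -43.] w4 [ 0.59 -0.36  0.23] w5 [ 0.51 -0.31  0.12]
ik 7e-31 [-37.  42.  10. 108.  66. -53.] w4 [ 0.58 -0.44  0.23] w5 [ 0.49 -0.37  0.14]
ik 7e-31 [-37.  35.  13. 119.  66. -53.] w4 [ 0.58 -0.44  0.35] w5 [ 0.49 -0.37  0.26]
{"offset": [[0.0, 0.0, -3.63], [0.0, 0.0, -3.63], [0.0, 0.0, -3.63], [-1.26, -0.3, -0.5], [-1.21, -0.46, -0.5]], "twist": [[0.0, 0.0, 0.0], [0.0, 0.0, 0.0], [0.0, 0.0, 0.0], [0.0, 0.0, -0.131], [0.0, 0.0, -0.131]], "grip": [0.6, 0.6, 0.6, 0.4, 0.4]}
{"offset": [[-1.14, -0.62, -0.5], [-1.05, -0.76, -0.5], [-0.94, -0.89, -0.5], [-0.82, -1.0, -0.5], [-0.68, -1.1, -0.5]], "twist": [[0.0, 0.0, -0.131], [0.0, 0.0, -0.131], [0.0, 0.0, -0.131], [0.0, 0.0, -0.131], [0.0, 0.0, -0.131]], "grip": [0.4, 0.4, 0.4, 0.4, 0.4]}
{"offset": [[-0.53, -1.18, -0.5], [-0.37, -1.24, -0.5], [-0.21, -1.28, -0.5], [-0.04, -1.29, -0.5], [0.13, -1.29, -0.5]], "twist": [[0.0, 0.0, -0.131], [0.0, 0.0, -0.131], [0.0, 0.0, -0.131], [0.0, 0.0, -0.131], [0.0, 0.0, -0.131]], "grip": [0.4, 0.4, 0.4, 0.4, 0.4]}
{"offset": [[-0.36, 0.56, 0.72], [-0.36, 0.46, 0.78], [-0.36, 0.36, 0.84], [-0.36, 0.25, 0.88], [-0.36, 0.13, 0.9]], "twist": [[-0.131, 0.0, 0.0], [-0.131, 0.0, 0.0], [-0.131, 0.0, 0.0], [-0.131, 0.0, 0.0], [-0.131, 0.0, 0.0]], "grip": [0.4, 0.4, 0.4, 0.4, 0.4]}
{"offset": [[-0.36, 0.01, 0.91], [-0.36, -0.11, 0.91], [-0.36, -0.23, 0.88], [-0.36, -0.34, 0.85], [-0.36, -0.45, 0.79]], "twist": [[-0.131, 0.0, 0.0], [-0.131, 0.0, 0.0], [-0.131, 0.0, 0.0], [-0.131, 0.0, 0.0], [-0.131, 0.0, 0.0]], "grip": [0.4, 0.4, 0.4, 0.4, 0.4]}
{"offset": [[0.0, -3.86, 1.04], [0.0, -3.86, 1.04], [0.0, -3.86, 1.04]], "twist": [[0.0, 0.0, 0.0], [0.0, 0.0, 0.0], [0.0, 0.0, 0.0]], "grip": [0.4, 0.4, 0.4]}
```

>>> move_arm --offset '[[0,0,0],[0,0,0],[0,0,0],[0,0,0],[0,0,-3.6]]' --twist '[[0,0,0],[0,0,0],[0,0,0],[0,0,0],[0,0,0]]' --grip '[0.6,0.6,0.6,0.6,0.6]'

```text
time: 11.9
ee_pos: [0.5985, -0.0379, 0.1208]
tcp_rot: [-179.7, -0.1, 72.1]
wrist_force: [0.3, -0.4, -0.5]
opening: 0.051
grasp_force: 0.0
```

>>> move_arm --offset '[[0,0,-3.6],[0,0,-3.6],[-1.3,-0.3,-0.5],[-1.2,-0.5,-0.5],[-1.1,-0.6,-0.5]]' --twist '[[0,0,0],[0,0,0],[0,0,-0.131],[0,0,-0.131],[0,0,-0.131]]' --grip '[0.6,0.6,0.4,0.4,0.4]'

```text
time: 12.4
ee_pos: [0.5798, -0.0716, 0.2126]
tcp_rot: [179.7, -0.1, 94.9]
wrist_force: [-0.5, 1.0, -0.4]
opening: 0.0343
grasp_force: 0.0
```

>>> move_arm --offset '[[-1.0,-0.8,-0.5],[-0.9,-0.9,-0.5],[-0.8,-1.0,-0.5],[-0.7,-1.1,-0.5],[-0.5,-1.2,-0.5]]' --twist '[[0,0,-0.131],[0,0,-0.131],[0,0,-0.131],[0,0,-0.131],[0,0,-0.131]]' --grip '[0.4,0.4,0.4,0.4,0.4]'

```text
time: 12.9
ee_pos: [0.5451, -0.1262, 0.2371]
tcp_rot: [179.7, 0.1, 132.4]
wrist_force: [0.7, -0.7, -0.5]
opening: 0.034
grasp_force: 0.0
```

>>> move_arm --offset '[[-0.4,-1.2,-0.5],[-0.2,-1.3,-0.5],[0,-1.3,-0.5],[0.1,-1.3,-0.5],[-0.4,0.6,0.7]]' --twist '[[0,0,-0.131],[0,0,-0.131],[0,0,-0.131],[0,0,-0.131],[-0.131,0,0]]' --grip '[0.4,0.4,0.4,0.4,0.4]'

```text
time: 13.4
ee_pos: [0.5246, -0.1655, 0.2518]
tcp_rot: [172.3, 0.4, 162.5]
wrist_force: [-0.6, 1.9, 0.1]
opening: 0.0341
grasp_force: 0.0
```

>>> move_arm --offset '[[-0.4,0.5,0.8],[-0.4,0.4,0.8],[-0.4,0.2,0.9],[-0.4,0.1,0.9],[-0.4,0,0.9]]' --twist '[[-0.131,0,0],[-0.131,0,0],[-0.131,0,0],[-0.131,0,0],[-0.131,0,0]]' --grip '[0.4,0.4,0.4,0.4,0.4]'

```text
time: 13.9
ee_pos: [0.5525, -0.1455, 0.2145]
tcp_rot: [134.5, 0.3, 162.1]
wrist_force: [-0.1, 0.6, -0.2]
opening: 0.0338
grasp_force: 0.0
```

>>> move_arm --offset '[[-0.4,-0.1,0.9],[-0.4,-0.2,0.9],[-0.4,-0.3,0.8],[-0.4,-0.4,0.8],[0,0,0]]' --twist '[[-0.131,0,0],[-0.131,0,0],[-0.131,0,0],[-0.131,0,0],[0,0,0]]' --grip '[0.4,0.4,0.4,0.4,0.4]'

```text
time: 14.4
ee_pos: [0.5738, -0.128, 0.1779]
tcp_rot: [104.4, -0.7, 162.1]
wrist_force: [0.4, -0.1, -1.7]
opening: 0.0336
grasp_force: 0.0
```

Run:
```python
from h import *
o=bot.get_obs(); print(o['q'].round(1),o['ee_pos'].round(4),o['tcp_rot'].round(1),o['wrist_force'].round(1))
c=cam('wrist'); P=cloud(c); z=P[...,2]; save(c,'w3.png')
m=(z>.054)&(z<.063)&(c['color'].min(2)>100)&(abs(P[...,0]-.6)<.08)&(abs(P[...,1]+.037)<.08); print('plate',rectxy(P,m))
m=(z>.066)&(z<.096)&(abs(P[...,0]-.6)<.06)&(abs(P[...,1]+.037)<.04)&(c['color'].max(2)<100); print('spig',rectxy(P,m) if m.sum() else 0)
```

```text
[-36.8  35.2  12.  118.7  66.3 -53.7] [ 0.5738 -0.128   0.1779] [104.4  -0.7 162.1] [ 0.4 -0.1 -1.7]
plate ([599.5, -38.6, 91.3, 90.0, 72.0], 7042)
spig ([599.2, -38.8, 23.0, 22.6, 71.0], 1373)
```

View pics/w3.png

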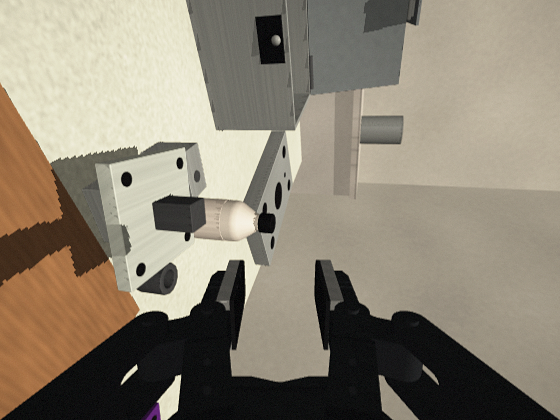

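The plate rests level on the right block at (150,225), overhanging toward the fingers, and the view is clear. Next I descend and grip.

Run:
```python
from h import *
p,Rm=side((.5994,-.0387),72,15); e=R.from_matrix(Rm).as_euler('xyz',degrees=True); print(p)
plan([(p-.055*Rm[:,2],e,.4),(p,e,.4)])
```

```text
[ 0.58799796 -0.07379187  0.05277646]
{"offset": [[0.09, -3.67, 1.07], [0.1, -3.66, 1.07], [0.11, -3.66, 1.08], [0.0, 0.0, 2.75], [0.0, 0.0, 2.75]], "twist": [[0.002, -0.001, -0.002], [0.002, -0.001, -0.002], [0.002, -0.001, -0.002], [0.0, 0.0, 0.0], [0.0, 0.0, 0.0]], "grip": [0.4, 0.4, 0.4, 0.4, 0.4]}
```

>>> move_arm --offset '[[0.1,-3.7,1.1],[0.1,-3.7,1.1],[0.1,-3.6,1.1],[0,0,0],[0,0,0]]' --twist '[[0,0,0],[0,0,0],[0,0,0],[0,0,0],[0,0,0]]' --grip '[0.4,0.4,0.4,0.4,0.4]'

```text
time: 14.95
ee_pos: [0.5738, -0.1239, 0.0751]
tcp_rot: [104.9, 0.3, 162.2]
wrist_force: [1.0, -0.1, 0.4]
opening: 0.0341
grasp_force: 0.0
```

Run:
```python
from h import *
o=bot.get_obs(); print(o['ee_pos'].round(4),o['tcp_rot'].round(1),o['wrist_force'].round(1))
p,Rm=side((.5994,-.0387),72,15); e=R.from_matrix(Rm).as_euler('xyz',degrees=True)
plan([(p,e,.4)],step=2.5)
```

```text
[ 0.5738 -0.1239  0.0751] [104.9   0.3 162.2] [ 1.  -0.1  0.4]
{"offset": [[0.07, -0.27, 1.87], [0.07, -0.27, 1.87], [0.07, -0.27, 1.87]], "twist": [[0.001, 0.0, 0.002], [0.001, 0.0, 0.002], [0.001, 0.0, 0.002]], "grip": [0.4, 0.4, 0.4]}
```

>>> move_arm --offset '[[0.1,-0.6,1.0],[0.1,-0.2,2.0],[0,0,2.0],[0,0,0.6],[0,0,0]]' --twist '[[0,0,0],[0,0,0],[0,0,0],[0,0,0],[0,0,0]]' --grip '[0.4,0.4,0.4,0.4,0.4]'

```text
time: 15.45
ee_pos: [0.588, -0.0732, 0.0527]
tcp_rot: [104.8, 0.4, 162.2]
wrist_force: [-0.4, -0.1, 0.2]
opening: 0.0341
grasp_force: 0.0
```

>>> move_arm --offset '[[0,0,0],[0,0,0],[0,0,0],[0,0,0],[0,0,0]]' --twist '[[0,0,0],[0,0,0],[0,0,0],[0,0,0],[0,0,0]]' --grip '[0,0,0,0,0]' --force 25

```text
time: 15.95
ee_pos: [0.5881, -0.0744, 0.0533]
tcp_rot: [104.6, 0.2, 162.0]
wrist_force: [-8.2, 2.7, 20.8]
opening: 0.0184
grasp_force: 23.2
```

>>> move_arm --offset '[[0,1.0,-0.27],[0,1.5,-0.4],[0,2,-0.5],[0,2,-0.5],[0,0,0]]' --twist '[[0,0,0],[0,0,0],[0,0,0],[0,0,0],[0,0,0]]' --grip '[0,0,0,0,0]' --force 70

```text
time: 16.45
ee_pos: [0.5878, -0.0741, 0.1195]
tcp_rot: [104.8, 0.4, 162.1]
wrist_force: [1.1, 0.7, -3.2]
opening: 0.0108
grasp_force: 69.0
```

Run:
```python
from h import *
c=cam('wrist'); save(c,'w4.png'); o=bot.get_obs();print(o['ee_pos'],o['tcp_rot'],o['opening'])
```

```text
[ 0.58741462 -0.07383989  0.11772705] [104.8197885    0.30454362 162.13217399] 0.010770982839897764
```

View pics/w4.png

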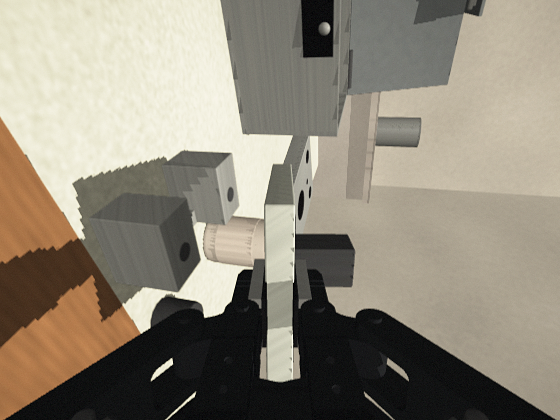

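Run:
```python
from h import *
plan([((.55,-.10,.24),(180,0,162),0),((.51,.07,.28),(180,0,93),0)])
```

```text
{"offset": [[0.27, 1.09, -0.66], [0.27, 0.99, -0.8], [0.27, 0.88, -0.92], [0.27, 0.75, -1.03], [0.27, 0.61, -1.12]], "twist": [[0.131, 0.0, 0.001], [0.131, 0.0, 0.001], [0.131, 0.0, 0.001], [0.131, 0.0, 0.001], [0.131, 0.0, 0.001]], "grip": [0, 0, 0, 0, 0]}
{"offset": [[0.27, 0.46, -1.19], [0.27, 0.3, -1.24], [0.27, 0.13, -1.27], [0.27, -0.03, -1.28], [0.27, -0.2, -1.26]], "twist": [[0.131, 0.0, 0.001], [0.131, 0.0, 0.001], [0.131, 0.0, 0.001], [0.131, 0.0, 0.001], [0.131, 0.0, 0.001]], "grip": [0, 0, 0, 0, 0]}
{"offset": [[1.01, 1.66, -0.44], [1.22, 1.51, -0.44], [1.41, 1.33, -0.44], [1.57, 1.13, -0.44], [1.71, 0.91, -0.44]], "twist": [[0.0, 0.0, 0.134], [0.0, 0.0, 0.134], [0.0, 0.0, 0.134], [0.0, 0.0, 0.134], [0.0, 0.0, 0.134]], "grip": [0, 0, 0, 0, 0]}
{"offset": [[1.82, 0.68, -0.44], [1.89, 0.43, -0.44], [1.93, 0.17, -0.44], [1.94, -0.09, -0.44]], "twist": [[0.0, 0.0, 0.134], [0.0, 0.0, 0.134], [0.0, 0.0, 0.134], [0.0, 0.0, 0.134]], "grip": [0, 0, 0, 0]}
```

>>> move_arm --offset '[[0.3,1.1,-0.7],[0.3,1.0,-0.8],[0.3,0.9,-0.9],[0.3,0.8,-1.0],[0.3,0.6,-1.1]]' --twist '[[0.131,0,0],[0.131,0,0],[0.131,0,0],[0.131,0,0],[0.131,0,0]]' --grip '[0,0,0,0,0]'

```text
time: 17.0
ee_pos: [0.5669, -0.0861, 0.178]
tcp_rot: [142.6, 0.2, 162.0]
wrist_force: [0.5, -0.2, -4.4]
opening: 0.011
grasp_force: 68.9
```

>>> move_arm --offset '[[0.3,0.5,-1.2],[0.3,0.3,-1.2],[0.3,0.1,-1.3],[0.2,0,-1.3],[0.2,-0.2,-1.3]]' --twist '[[0.131,0,0],[0.131,0,0],[0.131,0,0],[0.131,0,0],[0.131,0,0]]' --grip '[0,0,0,0,0]'

```text
time: 17.5
ee_pos: [0.549, -0.0989, 0.2402]
tcp_rot: [-179.9, 0.2, 162.1]
wrist_force: [-1.1, 0.2, -3.3]
opening: 0.0103
grasp_force: 68.9
```

>>> move_arm --offset '[[1.0,1.7,-0.4],[1.2,1.5,-0.4],[1.4,1.3,-0.4],[1.6,1.1,-0.4],[1.7,0.9,-0.4]]' --twist '[[0,0,0.134],[0,0,0.134],[0,0,0.134],[0,0,0.134],[0,0,0.134]]' --grip '[0,0,0,0,0]'

```text
time: 18.0
ee_pos: [0.5262, -0.0039, 0.2589]
tcp_rot: [179.9, -0.1, 123.4]
wrist_force: [-0.9, 0.6, -2.7]
opening: 0.0106
grasp_force: 68.7
```

>>> move_arm --offset '[[1.8,0.7,-0.4],[1.9,0.4,-0.4],[1.9,0.2,-0.5],[1.9,-0.1,-0.5],[0,0,0]]' --twist '[[0,0,0.134],[0,0,0.134],[0,0,0.134],[0,0,0.134],[0,0,0]]' --grip '[0,0,0,0,0]'

```text
time: 18.5
ee_pos: [0.5087, 0.0718, 0.2778]
tcp_rot: [179.8, -0.1, 92.9]
wrist_force: [0.3, -0.2, -4.1]
opening: 0.0107
grasp_force: 68.8
```

Run:
```python
from h import *
o=bot.get_obs(); print(o['q'].round(1),o['ee_pos'].round(4),o['tcp_rot'].round(1),o['wrist_force'].round(1),o['opening'])
c=cam('wrist'); save(c,'w5.png'); P=cloud(c); z=P[...,2]; np.savez('w5.npz',P=P,col=c['color'])
m=(z>.108)&(z<.124)&(P[...,1]>.17)&(P[...,1]<.36)&(P[...,0]>.38)&(P[...,0]<.64); print('rim',rectxy(P,m))
m=(z>.022)&(z<.037)&(P[...,1]>.2)&(P[...,1]<.325)&(P[...,0]>.405)&(P[...,0]<.62); q=P[m]; print(m.sum())
for yaw in(2,3,3.5,4,5):
    a=np.radians(yaw); xs=q[:,0]*np.cos(a)+q[:,1]*np.sin(a); hh,b=np.histogram(xs,bins=np.arange(.4,.66,.002)); print(yaw,(hh**2).sum())
```

```text
[ 8.   0.4  8.1 97.5  0.1 95.1] [0.5087 0.0718 0.2778] [ 1.798e+02 -1.000e-01  9.290e+01] [ 0.3 -0.2 -4.1] 0.010699160148053713
rim ([515.1, 209.6, 223.3, 37.9, 2.8], 3549)
2705
2 274031
3 262343
3.5 254171
4 270035
5 275873
```

View pics/w5.png

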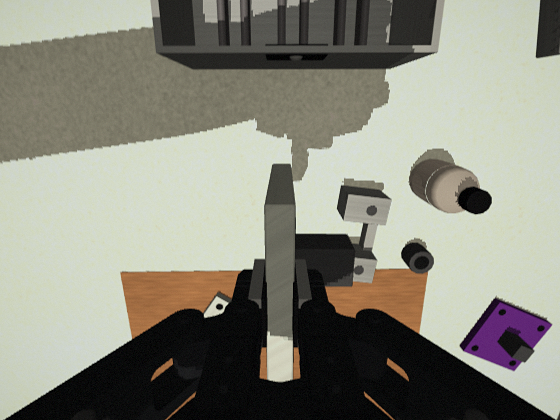

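The wall and front rim of the box show at the top of the picture (285,55), but not the whole box. I'll back off and up for one full view.

>>> move_arm --offset '[[-3,0,-4],[-3,0,-4],[0,0,0],[0,0,0],[0,0,0]]' --twist '[[0,0,0],[0,0,0],[0,0,0],[0,0,0],[0,0,0]]' --grip '[0,0,0,0,0]'

```text
time: 19.05
ee_pos: [0.5119, 0.0102, 0.3564]
tcp_rot: [179.9, -0.1, 93.1]
wrist_force: [0.3, 0.5, -2.4]
opening: 0.011
grasp_force: 69.4
```

Run:
```python
from h import *
o=bot.get_obs(); print(o['ee_pos'].round(4),o['tcp_rot'].round(1))
c=cam('wrist'); save(c,'w6.png'); P=cloud(c); z=P[...,2]
m=(z>.11)&(z<.122)&(P[...,1]>.17)&(P[...,1]<.335)&(P[...,0]>.38)&(P[...,0]<.64); print('rim',rectxy(P,m))
m=(z>.029)&(z<.037)&(P[...,1]>.2)&(P[...,1]<.315)&(P[...,0]>.41)&(P[...,0]<.615)
n,l,s,ce=cv2.connectedComponentsWithStats(m.astype(np.uint8))
for i in range(1,n):
    if s[i,4]>60: print('rail',rectxy(P,l==i))
```

```text
[0.5119 0.0102 0.3564] [ 1.799e+02 -1.000e-01  9.310e+01]
rim ([0.0, 0.0, 0.0, 0.0, 0.0], 0)
```

View pics/w6.png

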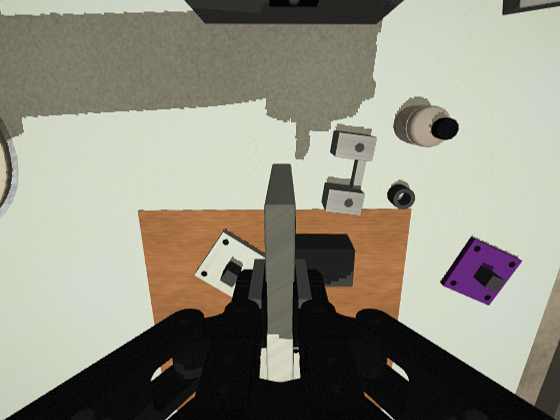

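The box is out of view at the top edge, so I need to go forward instead.

>>> move_arm --offset '[[4.6,0,0.5],[4.6,0,0.5],[4.6,0,0.5],[0,0,0],[0,0,0]]' --twist '[[0,0,0],[0,0,0],[0,0,0],[0,0,0],[0,0,0]]' --grip '[0,0,0,0,0]'

```text
time: 19.6
ee_pos: [0.5038, 0.1497, 0.3421]
tcp_rot: [179.9, -0.1, 93.3]
wrist_force: [-0.5, -0.4, -2.5]
opening: 0.0107
grasp_force: 69.3
```

Run:
```python
from h import *
o=bot.get_obs(); print(o['ee_pos'].round(4),o['tcp_rot'].round(1))
c=cam('wrist'); save(c,'w7.png'); P=cloud(c); z=P[...,2]
m=(z>.11)&(z<.122)&(P[...,1]>.17)&(P[...,1]<.335)&(P[...,0]>.38)&(P[...,0]<.64); print('rim',rectxy(P,m))
m=(z>.029)&(z<.037)&(P[...,1]>.2)&(P[...,1]<.315)&(P[...,0]>.41)&(P[...,0]<.615)
n,l,s,ce=cv2.connectedComponentsWithStats(m.astype(np.uint8))
for i in range(1,n):
    if s[i,4]>60: print('rail',rectxy(P,l==i))
for y in (.215,.25,.285):
    mm=m&(abs(P[...,1]-y)<.004); xs=np.sort(P[mm][:,0]); g=np.split(xs,np.where(np.diff(xs)>.003)[0]+1); print(y,[(round(a.min(),4),round(a.max(),4),len(a)) for a in g if len(a)>8])
```

```text
[0.5038 0.1497 0.3421] [ 1.799e+02 -1.000e-01  9.330e+01]
rim ([512.6, 256.9, 223.2, 131.3, 3.4], 4198)
rail ([441.0, 257.3, 8.1, 114.0, 3.1], 642)
rail ([464.0, 257.7, 8.0, 114.8, 2.9], 644)
rail ([500.9, 257.5, 7.8, 115.1, 2.9], 619)
rail ([523.9, 257.5, 8.0, 115.1, 3.0], 638)
rail ([560.8, 257.9, 8.1, 114.3, 2.9], 632)
rail ([583.8, 258.6, 8.1, 113.0, 2.9], 622)
0.215 [(np.float64(0.4392), np.float64(0.447), 47), (np.float64(0.462), np.float64(0.4699), 42), (np.float64(0.499), np.float64(0.507), 45), (np.float64(0.5221), np.float64(0.5301), 47), (np.float64(0.5591), np.float64(0.567), 41), (np.float64(0.5823), np.float64(0.5891), 38)]
0.25 [(np.float64(0.4375), np.float64(0.4451), 47), (np.float64(0.4612), np.float64(0.4676), 43), (np.float64(0.4982), np.float64(0.5049), 41), (np.float64(0.5205), np.float64(0.5281), 40), (np.float64(0.5573), np.float64(0.5651), 42), (np.float64(0.58), np.float64(0.5881), 40)]
0.285 [(np.float64(0.436), np.float64(0.4435), 49), (np.float64(0.4588), np.float64(0.4663), 51), (np.float64(0.4962), np.float64(0.5026), 43), (np.float64(0.5191), np.float64(0.5256), 45), (np.float64(0.5554), np.float64(0.5636), 51), (np.float64(0.5786), np.float64(0.5862), 48)]
```

Run:
```python
from h import *
c=cam('wrist'); print(np.round(c['tool_from_camera'],3))
plan([((.5723,.257,.30),(180,0,93),0),((.5723,.257,.14),(180,0,93),0)])
for p in((.5723,.257,.14),(.5723,.257,.088)): chk(p,R.from_euler('xyz',(180,0,93),degrees=True).as_matrix())
```

```text
[[ 0.    -0.951 -0.31   0.078]
 [ 1.     0.    -0.    -0.001]
 [ 0.    -0.31   0.951 -0.121]
 [ 0.     0.     0.     1.   ]]
{"offset": [[3.5, 2.45, 1.45], [3.5, 2.45, 1.44], [3.51, 2.45, 1.44], [0.0, 0.0, 4.0], [0.0, 0.0, 4.0]], "twist": [[0.001, -0.001, 0.001], [0.001, -0.001, 0.001], [0.001, -0.001, 0.001], [0.0, 0.0, 0.0], [0.0, 0.0, 0.0]], "grip": [0, 0, 0, 0, 0]}
{"offset": [[0.0, 0.0, 4.0], [0.0, 0.0, 4.0]], "twist": [[0.0, 0.0, 0.0], [0.0, 0.0, 0.0]], "grip": [0, 0]}
ik 6e-31 [ 24.  15.  10.  84.  -0. 111.] w4 [0.57 0.26 0.55] w5 [0.57 0.26 0.4 ]
ik 8e-27 [ 24.  17.   5.  78.   0. 111.] w4 [0.57 0.26 0.49] w5 [0.57 0.26 0.35]
```

>>> move_arm --offset '[[0,0,0],[0,0,0],[0,0,0],[0,0,0],[0,0,0]]' --twist '[[0,0,-0.14],[0,0,-0.14],[0,0,-0.14],[0,0,-0.14],[0,0,-0.14]]' --grip '[0,0,0,0,0]'

```text
time: 20.2
ee_pos: [0.5047, 0.1469, 0.3436]
tcp_rot: [179.7, 0.1, 133.4]
wrist_force: [-0.3, 0.2, -4.0]
opening: 0.0107
grasp_force: 69.4
```

>>> move_arm --offset '[[0,0,0],[0,0,0],[0,0,0],[0,0,0],[0,0,0]]' --twist '[[0,0,-0.14],[0,0,-0.14],[0,0,-0.14],[0,0,-0.14],[0,0,-0.14]]' --grip '[0,0,0,0,0]'

```text
time: 20.7
ee_pos: [0.5047, 0.1469, 0.3436]
tcp_rot: [179.8, 0.2, 173.5]
wrist_force: [0.9, -0.5, -2.3]
opening: 0.0109
grasp_force: 69.4
```

>>> move_arm --offset '[[0,0,0],[0,0,0],[0,0,0],[0,0,0],[0,0,0]]' --twist '[[0,0,-0.14],[0,0,-0.14],[0,0,-0.14],[0,0,-0.14],[0,0,-0.14]]' --grip '[0,0,0,0,0]'

```text
time: 21.2
ee_pos: [0.5047, 0.1469, 0.3436]
tcp_rot: [-180.0, 0.3, -146.4]
wrist_force: [0.8, 0.6, -3.0]
opening: 0.0108
grasp_force: 69.4
```

>>> move_arm --offset '[[0,0,0],[0,0,0],[0,0,0],[0,0,0],[0,0,0]]' --twist '[[0,0,-0.14],[0,0,-0.14],[0,0,-0.14],[0,0,-0.14],[0,0,-0.14]]' --grip '[0,0,0,0,0]'

```text
time: 21.7
ee_pos: [0.5047, 0.1469, 0.3436]
tcp_rot: [-179.8, 0.2, -106.3]
wrist_force: [0.6, 0.6, -3.5]
opening: 0.0107
grasp_force: 69.4
```

>>> move_arm --offset '[[0,0,0],[0,0,0],[0,0,0],[0,0,0]]' --twist '[[0,0,-0.14],[0,0,-0.14],[0,0,-0.06],[0,0,0]]' --grip '[0,0,0,0]'

```text
time: 22.1
ee_pos: [0.5047, 0.1471, 0.3436]
tcp_rot: [-179.8, 0.1, -87.1]
wrist_force: [-0.2, -0.7, -2.1]
opening: 0.0106
grasp_force: 69.4
```

Run:
```python
from h import *
o=bot.get_obs(); print(o['q'].round(1),o['ee_pos'].round(4),o['tcp_rot'].round(1))
plan([((.5723,.257,.31),(180,0,-87),0),((.5723,.257,.19),(180,0,-87),0)])
c=cam('top'); P=cloud(c); z=P[...,2]; print(spigot(c))
```

```text
[ 1.620e+01  4.500e+00  1.990e+01  1.051e+02  1.000e-01 -7.670e+01] [0.5047 0.1471 0.3436] [-1.798e+02  1.000e-01 -8.710e+01]
{"offset": [[-3.54, -2.43, 1.14], [-3.54, -2.44, 1.13], [-3.54, -2.44, 1.13], [0.0, 0.0, 4.0], [0.0, 0.0, 4.0]], "twist": [[-0.001, 0.001, -0.001], [-0.001, 0.001, -0.001], [-0.001, 0.001, -0.001], [0.0, 0.0, 0.0], [0.0, 0.0, 0.0]], "grip": [0, 0, 0, 0, 0]}
{"offset": [[0.0, 0.0, 4.0]], "twist": [[0.0, 0.0, 0.0]], "grip": [0]}
[([843.7, -146.6, 21.3, 23.1, 70.5], 52, np.float64(0.0441), [269.0, 130.0]), ([528.8, -349.5, 21.7, 21.7, 10.0], 56, np.float64(0.0436), [334.0, 234.0]), ([444.6, -159.0, 21.6, 20.7, 57.9], 50, np.float64(0.0438), [270.0, 261.0]), ([375.4, -618.1, 22.7, 22.4, 21.1], 56, np.float64(0.0431), [423.0, 287.0])]
```

>>> move_arm --offset '[[-3.5,-2.4,1.1],[-3.5,-2.4,1.1],[-3.6,-2.5,1.1],[0,0,0],[0,0,0]]' --twist '[[0,0,0],[0,0,0],[0,0,0],[0,0,0],[0,0,0]]' --grip '[0,0,0,0,0]'

```text
time: 22.65
ee_pos: [0.5724, 0.2581, 0.3094]
tcp_rot: [-179.9, 0.1, -87.1]
wrist_force: [-0.0, 0.2, -2.9]
opening: 0.0107
grasp_force: 69.7
```

Run:
```python
from h import *
plan([((.5723,.257,.205),(180,0,-87),0),((.5723,.257,.12),(180,0,-87),0)])
# held plate: tilt check from wrist image
c=cam('wrist'); P=cloud(c); o=c['obs']; Rt=R.from_euler('xyz',o['tcp_rot'],degrees=True).as_matrix(); Q=(P-o['ee_pos'])@Rt
m=(abs(Q[...,1])<.02)&(Q[...,2]>.03)&(Q[...,2]<.1)&(abs(Q[...,0])<.06)
q=Q[m]; print(m.sum())
for a,b in((.03,.045),(.045,.06),(.06,.075)):
    s=q[(q[:,2]>a)&(q[:,2]<b)]; print(a,[np.round(np.percentile(s[:,1],p),4) for p in(2,50,98)],np.round(s[:,0].max(),4),len(s)) if len(s) else 0
```

```text
{"offset": [[0.04, 0.01, 3.48], [0.04, 0.01, 3.48], [0.04, 0.01, 3.48], [0.0, 0.0, 4.25], [0.0, 0.0, 4.25]], "twist": [[0.0, 0.0, -0.001], [0.0, 0.0, -0.001], [0.0, 0.0, -0.001], [0.0, 0.0, 0.0], [0.0, 0.0, 0.0]], "grip": [0, 0, 0, 0, 0]}
1072
0.03 [np.float64(-0.0034), np.float64(0.0135), np.float64(0.0197)] 0.0458 702
0.045 [np.float64(-0.0041), np.float64(0.0064), np.float64(0.0193)] 0.046 217
0.06 [np.float64(-0.004), np.float64(0.0012), np.float64(0.0071)] 0.0459 96
```

>>> move_arm --offset '[[0,-0.1,4.5],[0,0,4.5],[0,0,4.5],[0,0,4.2],[0,0,0]]' --twist '[[0,0,0],[0,0,0],[0,0,0],[0,0,0],[0,0,0]]' --grip '[0,0,0,0,0]'

```text
time: 23.2
ee_pos: [0.5709, 0.256, 0.1292]
tcp_rot: [179.8, -0.1, -87.2]
wrist_force: [-0.2, -0.0, -3.4]
opening: 0.0104
grasp_force: 69.7
```

>>> move_arm --offset '[[0,0,0],[0,0,0.6],[0,0,0.6],[0,0,0.4],[0,0,0]]' --twist '[[0,0,0],[0,0,0],[0,0,0],[0,0,0],[0,0,0]]' --grip '[0,0,0,0,0]'

```text
time: 23.7
ee_pos: [0.5738, 0.2585, 0.118]
tcp_rot: [-179.8, 0.1, -87.0]
wrist_force: [0.3, 0.2, -2.7]
opening: 0.0108
grasp_force: 69.8
```

>>> move_arm --offset '[[0,0,0.5],[0,0,0.5],[0,0,0.5],[0,0,0],[0,0,0]]' --twist '[[0,0,0],[0,0,0],[0,0,0],[0,0,0],[0,0,0]]' --grip '[0,0,0,0,0]'

```text
time: 24.2
ee_pos: [0.5737, 0.2585, 0.1029]
tcp_rot: [-179.8, 0.1, -87.0]
wrist_force: [0.0, 0.5, -3.6]
opening: 0.0108
grasp_force: 69.8
```

In the slot with no contact force. I'll continue down to the floor.

>>> move_arm --offset '[[0,0,0.5],[0,0,0.5],[0,0,0.4],[0,0,0.2],[0,0,0]]' --twist '[[0,0,0],[0,0,0],[0,0,0],[0,0,0],[0,0,0]]' --grip '[0,0,0,0,0]'

```text
time: 24.7
ee_pos: [0.5747, 0.2586, 0.0931]
tcp_rot: [-179.5, 0.2, -87.1]
wrist_force: [-11.1, -7.2, 34.9]
opening: 0.0109
grasp_force: 76.0
```

>>> move_arm --offset '[[0,0,-0.4],[0,0,0],[0,0,0],[0,0,0],[0,0,0]]' --twist '[[0,0,0],[0,0,0],[0,0,0],[0,0,0],[0,0,0]]' --grip '[0,0.3,0.3,0.3,0.3]'

```text
time: 25.2
ee_pos: [0.5738, 0.2585, 0.0905]
tcp_rot: [-179.8, 0.1, -87.0]
wrist_force: [0.0, -0.2, -0.1]
opening: 0.0257
grasp_force: 0.1
```

>>> move_arm --offset '[[0,0,-2],[0,0,-4],[0,0,-4.5],[0,0,-4.5],[0,0,-3]]' --twist '[[0,0,0],[0,0,0],[0,0,0],[0,0,0],[0,0,0]]' --grip '[0.3,0.3,0.3,0.3,0.3]'

```text
time: 25.7
ee_pos: [0.5734, 0.2582, 0.2745]
tcp_rot: [-179.6, 0.2, -87.0]
wrist_force: [0.4, 0.4, 1.1]
opening: 0.0255
grasp_force: 0.0
```

```bash
cat >> h.py <<'E'
def seated(c):
    P=cloud(c); z=P[...,2]; m=(z>.085)&(z<.106)&(P[...,1]>.2)&(P[...,1]<.312)&(P[...,0]>.415)&(P[...,0]<.61)
    n,l,s,_=cv2.connectedComponentsWithStats(m.astype(np.uint8))
    return [(rectxy(P,l==i),round(float(np.nanmedian(z[l==i])),4)) for i in range(1,n) if s[i,4]>20]
E
python3 - <<'E'
from h import *
o=bot.get_obs(); print(o['q'].round(1),o['ee_pos'].round(4),o['tcp_rot'].round(1))
c=cam('top'); print(seated(c)); save(c,'t2.png'); print(spigot(c))
E
```

```text
[ 24.2  16.5  25.8  98.8   0.  -68.7] [0.5734 0.2582 0.2745] [-179.6    0.2  -87. ]
[(([560.7, 258.9, 12.3, 90.9, 1.6], 134), 0.0959)]
[([843.6, -146.4, 23.1, 22.3, 64.5], 56, np.float64(0.0421), [269.0, 130.0]), ([528.8, -350.0, 21.6, 22.2, 8.4], 56, np.float64(0.0428), [334.0, 234.0]), ([444.6, -159.1, 21.6, 20.7, 58.0], 51, np.float64(0.0441), [270.0, 261.0]), ([401.2, -312.0, 28.7, 27.4, 46.7], 43, np.float64(0.0471), [321.0, 277.0]), ([376.0, -617.8, 23.5, 23.1, 15.3], 59, np.float64(0.0427), [423.0, 288.0])]
```

Run:
```python
from h import *
plan([((.50,.10,.27),(180,0,-105),.9),((.56,-.345,.20),(180,0,-171),1)])
```

```text
{"offset": [[3.86, 2.05, 0.18], [4.01, 1.74, 0.19], [4.13, 1.42, 0.2], [4.23, 1.09, 0.21], [4.14, -1.73, 0.7]], "twist": [[-0.003, 0.002, 0.078], [-0.003, 0.002, 0.078], [-0.003, 0.002, 0.078], [-0.003, 0.002, 0.078], [0.0, 0.0, 0.115]], "grip": [0.9, 0.9, 0.9, 0.9, 1]}
{"offset": [[3.92, -2.2, 0.7], [3.64, -2.63, 0.7], [3.31, -3.03, 0.7], [2.94, -3.39, 0.7], [2.53, -3.71, 0.7]], "twist": [[0.0, 0.0, 0.115], [0.0, 0.0, 0.115], [0.0, 0.0, 0.115], [0.0, 0.0, 0.115], [0.0, 0.0, 0.115]], "grip": [1, 1, 1, 1, 1]}
{"offset": [[2.09, -3.97, 0.7], [1.62, -4.19, 0.7], [1.13, -4.35, 0.7], [0.62, -4.45, 0.7]], "twist": [[0.0, 0.0, 0.115], [0.0, 0.0, 0.115], [0.0, 0.0, 0.115], [0.0, 0.0, 0.115]], "grip": [1, 1, 1, 1]}
```

>>> move_arm --offset '[[3.9,2.0,0.1],[4.0,1.7,0.2],[4.1,1.4,0.2],[4.2,1.1,0.2],[4.1,-1.7,0.7]]' --twist '[[0,0,0.078],[0,0,0.078],[0,0,0.078],[0,0,0.078],[0,0,0.115]]' --grip '[0.3,0.3,0.9,0.9,1]'

```text
time: 26.25
ee_pos: [0.5047, 0.0551, 0.2572]
tcp_rot: [-179.8, 0.3, -111.6]
wrist_force: [1.6, 0.7, 0.7]
opening: 0.0687
grasp_force: 0.0
```

>>> move_arm --offset '[[3.9,-2.2,0.7],[3.6,-2.6,0.7],[3.3,-3.0,0.7],[2.9,-3.4,0.7],[2.5,-3.7,0.7]]' --twist '[[0,0,0.115],[0,0,0.115],[0,0,0.115],[0,0,0.115],[0,0,0.115]]' --grip '[1,1,1,1,1]'

```text
time: 26.75
ee_pos: [0.5373, -0.1668, 0.2203]
tcp_rot: [-180.0, 0.3, -144.7]
wrist_force: [0.1, 0.4, 1.0]
opening: 0.0851
grasp_force: 0.0
```

>>> move_arm --offset '[[2.1,-4.0,0.7],[1.6,-4.2,0.7],[1.1,-4.3,0.7],[0.6,-4.4,0.7],[0,0,0]]' --twist '[[0,0,0.115],[0,0,0.115],[0,0,0.115],[0,0,0.115],[0,0,0]]' --grip '[1,1,1,1,1]'

```text
time: 27.25
ee_pos: [0.5616, -0.3464, 0.1889]
tcp_rot: [179.8, 0.1, -171.3]
wrist_force: [-0.0, 0.6, -1.4]
opening: 0.0853
grasp_force: 0.0
```

```bash
cat >> h.py <<'E'
def plates(c):
    P=cloud(c); z=P[...,2]; m=(z>.008)&(z<.016)&(c['color'].min(2)>100); n,l=cv2.connectedComponents(m.astype(np.uint8))
    return [r for r in (rectxy(P,l==i) for i in range(1,n) if (l==i).sum()>500) if max(r[0][2:4])<100]
def pick(c,yaw,z=.040):
    "plan to pick after choosing centre c"
    plan([((c[0],c[1],.10),(180,0,yaw),1),((c[0],c[1],z),(180,0,yaw),1)])
E
python3 - <<'E'
from h import *
o=bot.get_obs(); print(o['q'].round(1),o['ee_pos'].round(4),o['tcp_rot'].round(1))
c=cam('wrist'); print(spigot(c),plates(c))
pick((.5298,-.3507),-171)
E
```

```text
[-31.7  19.8  20.3  90.6   0.2 -40.5] [ 0.5616 -0.3464  0.1889] [ 1.798e+02  1.000e-01 -1.713e+02]
[([445.0, -160.4, 23.3, 23.0, 58.0], 1094, np.float64(0.0433), [538.0, 97.0]), ([528.9, -351.5, 21.6, 21.4, 9.5], 725, np.float64(0.0437), [280.0, 166.0])] [([445.0, -159.9, 91.1, 89.9, 59.1], 7826), ([529.3, -351.1, 89.8, 90.1, 9.5], 8411)]
{"offset": [[1.09, -0.06, 3.0], [1.09, -0.06, 3.0], [1.09, -0.05, 3.0], [0.0, 0.0, 3.0], [0.0, 0.0, 3.0]], "twist": [[0.001, 0.001, 0.0], [0.001, 0.001, 0.0], [0.001, 0.001, 0.0], [0.0, 0.0, 0.0], [0.0, 0.0, 0.0]], "grip": [1, 1, 1, 1, 1]}
```

>>> move_arm --offset '[[1.1,0,3.0],[1.1,-0.1,3.0],[1.1,0,3.0],[0,0,3.0],[0,0,2.9]]' --twist '[[0,0,-0.014],[0,0,0],[0,0,0],[0,0,0],[0,0,0]]' --grip '[1,1,1,1,1]'

```text
time: 27.8
ee_pos: [0.5304, -0.347, 0.0427]
tcp_rot: [179.9, 0.3, -169.9]
wrist_force: [-0.1, -0.8, -0.3]
opening: 0.0852
grasp_force: 0.0
```

>>> move_arm --offset '[[0,0,0],[0,0,0],[0,0,0],[0,0,0],[0,0,0]]' --twist '[[0,0,0],[0,0,0],[0,0,0],[0,0,0],[0,0,0]]' --grip '[1,0,0,0,0]' --force 40

```text
time: 28.3
ee_pos: [0.5312, -0.3485, 0.0449]
tcp_rot: [180.0, 0.3, -170.0]
wrist_force: [-0.1, -0.6, -0.6]
opening: 0.0285
grasp_force: 0.0
```

>>> move_arm --offset '[[0,0,0],[0,0,0],[0,0,0],[0,0,0],[0,0,0]]' --twist '[[0,0,0],[0,0,0],[0,0,0],[0,0,0],[0,0,0]]' --grip '[0,0,0,0,0]'

```text
time: 28.8
ee_pos: [0.5312, -0.3486, 0.0449]
tcp_rot: [180.0, 0.3, -170.0]
wrist_force: [-0.0, -0.4, 6.7]
opening: 0.0212
grasp_force: 42.0
```

Run:
```python
from h import *
o=bot.get_obs(); print(o['ee_pos'].round(4),o['tcp_rot'].round(1),o['opening']); p=o['ee_pos']
plan([((p[0],p[1],.15),(180,0,-170.5),0),((.600,-.038,.15),(180,0,162),0),((.600,-.038,p[2]+.05),(180,0,162),0)])
```

```text
[ 0.5312 -0.3486  0.0449] [ 180.     0.3 -170. ] 0.021164717439662292
{"offset": [[-0.02, 0.0, -3.5], [-0.01, 0.0, -3.5], [-0.01, 0.0, -3.5], [-1.7, 4.21, 0.0], [-1.41, 4.32, 0.0]], "twist": [[0.0, 0.002, 0.003], [0.0, 0.002, 0.003], [0.0, 0.002, 0.003], [0.0, 0.0, 0.069], [0.0, 0.0, 0.069]], "grip": [0, 0, 0, 0, 0]}
{"offset": [[-1.11, 4.41, 0.0], [-0.8, 4.47, 0.0], [-0.5, 4.52, 0.0], [-0.19, 4.54, 0.0], [0.13, 4.54, 0.0]], "twist": [[0.0, 0.0, 0.069], [0.0, 0.0, 0.069], [0.0, 0.0, 0.069], [0.0, 0.0, 0.069], [0.0, 0.0, 0.069]], "grip": [0, 0, 0, 0, 0]}
{"offset": [[0.0, 0.0, 2.76], [0.0, 0.0, 2.76]], "twist": [[0.0, 0.0, 0.0], [0.0, 0.0, 0.0]], "grip": [0, 0]}
```

>>> move_arm --offset '[[0,0,-3.5],[0,0,-3.5],[0,0,-3.5],[-1.8,4.2,0],[-1.5,4.3,0]]' --twist '[[0,0,0.004],[0,0,0.004],[0,0,0],[0,0,0.069],[0,0,0.069]]' --grip '[0,0,0,0,0]'

```text
time: 29.3
ee_pos: [0.5519, -0.2598, 0.1495]
tcp_rot: [179.9, 0.3, -178.7]
wrist_force: [1.0, 0.7, -4.1]
opening: 0.0211
grasp_force: 41.1
```

>>> move_arm --offset '[[-1.2,4.4,0],[-0.8,4.5,0],[-0.5,4.5,0],[-0.2,4.5,0],[0.1,4.5,0]]' --twist '[[0,0,0.069],[0,0,0.069],[0,0,0.069],[0,0,0.069],[0,0,0.07]]' --grip '[0,0,0,0,0]'

```text
time: 29.8
ee_pos: [0.602, -0.037, 0.149]
tcp_rot: [179.8, 0.1, 161.6]
wrist_force: [0.6, -1.1, -4.2]
opening: 0.0209
grasp_force: 41.1
```

>>> move_arm --offset '[[0,0,0],[0,0,0],[0,0,0]]' --twist '[[0,0,0],[0,0,0],[0,0,0]]' --grip '[0,0,0]'

```text
time: 30.1
ee_pos: [0.6019, -0.0395, 0.1491]
tcp_rot: [179.8, 0.1, 161.8]
wrist_force: [0.0, -0.2, -4.4]
opening: 0.021
grasp_force: 41.5
```

Run:
```python
from h import *
o=bot.get_obs(); print(o['ee_pos'].round(4),o['tcp_rot'].round(1),o['opening'])
plan([((.6015,-.038,.095),(180,0,162),0)])
```

```text
[ 0.6019 -0.0395  0.1491] [1.798e+02 1.000e-01 1.618e+02] 0.020953857410452924
{"offset": [[0.05, 0.06, 2.7], [0.04, 0.06, 2.7]], "twist": [[0.002, 0.001, -0.002], [0.002, 0.001, -0.002]], "grip": [0, 0]}
```

>>> move_arm --offset '[[0,0.1,2.6],[0,0,2.4],[0,0,0.8],[0,0,0.1],[0,0,0]]' --twist '[[0,0,0],[0,0,0],[0,0,0],[0,0,0],[0,0,0]]' --grip '[0,0,0,0,0]'

```text
time: 30.6
ee_pos: [0.6027, -0.0388, 0.0909]
tcp_rot: [179.8, 0.2, 161.7]
wrist_force: [-0.0, 0.5, -4.4]
opening: 0.0213
grasp_force: 41.8
```

>>> move_arm --offset '[[0,0,0],[0,0,0],[0,0,0],[0,0,0],[0,0,-1.5]]' --twist '[[0,0,0],[0,0,0],[0,0,0],[0,0,0],[0,0,0]]' --grip '[0,0.6,0.6,0.6,0.6]'

```text
time: 31.1
ee_pos: [0.6018, -0.0377, 0.1044]
tcp_rot: [179.8, 0.0, 161.8]
wrist_force: [-0.5, 0.6, 0.4]
opening: 0.0515
grasp_force: 0.0
```

>>> move_arm --offset '[[0,0,-3.5],[0,0,-4],[0,-2,-3],[0,-3,-2],[0,0,0]]' --twist '[[0,0,0],[0,0,0],[0,0,0],[0,0,0],[0,0,0]]' --grip '[0.6,0.6,0.6,0.4,0.4]'

```text
time: 31.6
ee_pos: [0.5869, -0.0879, 0.2355]
tcp_rot: [179.8, 0.5, 161.7]
wrist_force: [-0.1, -0.4, -0.5]
opening: 0.0344
grasp_force: 0.0
```

Run:
```python
from h import *
o=bot.get_obs(); print(o['ee_pos'].round(4),o['tcp_rot'].round(1),o['opening'])
p,Rm=side((.5994,-.0387),72,15); e=R.from_matrix(Rm).as_euler('xyz',degrees=True)
plan([(p-.06*Rm[:,2]+[0,0,.10],e,.4)])
```

```text
[ 0.5869 -0.0879  0.2355] [179.8   0.5 161.7] 0.034419859761130905
{"offset": [[0.04, -0.44, 0.67], [0.04, -0.53, 0.61], [0.04, -0.6, 0.53], [0.03, -0.67, 0.45], [0.03, -0.72, 0.36]], "twist": [[-0.131, 0.001, 0.0], [-0.131, 0.001, 0.0], [-0.131, 0.001, 0.0], [-0.131, 0.001, 0.0], [-0.131, 0.001, 0.0]], "grip": [0.4, 0.4, 0.4, 0.4, 0.4]}
{"offset": [[0.03, -0.76, 0.26], [0.03, -0.79, 0.16], [0.03, -0.8, 0.06], [0.03, -0.8, -0.05], [0.03, -0.79, -0.15]], "twist": [[-0.131, 0.001, 0.0], [-0.131, 0.001, 0.0], [-0.131, 0.001, 0.0], [-0.131, 0.001, 0.0], [-0.131, 0.001, 0.0]], "grip": [0.4, 0.4, 0.4, 0.4, 0.4]}
```

>>> move_arm --offset '[[0,-0.6,0.6],[0,-0.6,0.6],[0,-0.6,0.5],[0,-0.7,0.4],[0,-0.7,0.4]]' --twist '[[-0.131,0,0],[-0.131,0,0],[-0.131,0,0],[-0.131,0,0],[-0.131,0,0]]' --grip '[0.4,0.4,0.4,0.4,0.4]'

```text
time: 32.1
ee_pos: [0.5792, -0.1091, 0.1991]
tcp_rot: [142.0, 0.3, 161.8]
wrist_force: [0.3, 0.1, -0.4]
opening: 0.0342
grasp_force: 0.0
```

>>> move_arm --offset '[[0,-0.8,0.3],[0,-0.8,0.2],[0,-0.8,0],[0,-0.8,0],[0,-0.8,-0.1]]' --twist '[[-0.131,0,0],[-0.131,0,0],[-0.131,0,0],[-0.131,0,0],[-0.131,0,0]]' --grip '[0.4,0.4,0.4,0.4,0.4]'

```text
time: 32.6
ee_pos: [0.5727, -0.1296, 0.1645]
tcp_rot: [105.0, 0.3, 161.7]
wrist_force: [-1.7, 1.1, -0.9]
opening: 0.0338
grasp_force: 0.0
```

>>> move_arm --offset '[[0,0,0],[0,0,0]]' --twist '[[0,0,0],[0,0,0]]' --grip '[0.4,0.4]'

```text
time: 32.8
ee_pos: [0.5724, -0.1289, 0.1622]
tcp_rot: [105.4, -0.1, 161.9]
wrist_force: [0.8, -0.7, 2.0]
opening: 0.034
grasp_force: 0.0
```

```bash
cat >> h.py <<'E'
def onfence(c):
    P=cloud(c); z=P[...,2]; b=(abs(P[...,0]-.6)<.08)&(abs(P[...,1]+.037)<.08)
    return rectxy(P,b&(z>.054)&(z<.063)&(c['color'].min(2)>100)),rectxy(P,b&(z>.066)&(z<.096)&(abs(P[...,1]+.037)<.04)&(c['color'].max(2)<100))
E
python3 - <<'E'
from h import *
o=bot.get_obs(); print(o['q'].round(1),o['ee_pos'].round(4),o['tcp_rot'].round(1))
c=cam('wrist'); f=onfence(c); print(f); x,y,_,_,a=f[0][0]
p,Rm=side((x/1000,y/1000),a if a>45 else a+90,15); e=R.from_matrix(Rm).as_euler('xyz',degrees=True)
plan([(p-.055*Rm[:,2],e,.4),(p,e,.4)],step=4)
E
```

```text
[-36.8  34.6  10.4 115.3  65.9 -51.9] [ 0.5724 -0.1289  0.1622] [ 1.054e+02 -1.000e-01  1.619e+02]
(([600.7, -39.2, 92.1, 89.9, 71.8], 6702), ([600.1, -39.6, 23.1, 22.3, 71.9], 1373))
{"offset": [[0.06, -3.11, 0.99], [0.05, -3.11, 0.98], [0.05, -3.11, 0.97], [0.0, 0.0, 2.75], [0.0, 0.0, 2.75]], "twist": [[-0.003, 0.0, 0.001], [-0.003, 0.0, 0.001], [-0.003, 0.0, 0.001], [0.0, 0.0, 0.0], [0.0, 0.0, 0.0]], "grip": [0.4, 0.4, 0.4, 0.4, 0.4]}
```

>>> move_arm --offset '[[0.1,-3.1,1.0],[0.1,-3.1,1.0],[0,-3.1,1.0],[0,0,0],[0,0,0]]' --twist '[[0,0,0],[0,0,0],[0,0,0],[0,0,0],[0,0,0]]' --grip '[0.4,0.4,0.4,0.4,0.4]'

```text
time: 33.35
ee_pos: [0.5728, -0.1239, 0.0696]
tcp_rot: [105.4, 0.4, 161.9]
wrist_force: [0.6, -0.0, 0.8]
opening: 0.034
grasp_force: 0.0
```

Run:
```python
from h import *
o=bot.get_obs(); print(o['ee_pos'].round(4),o['tcp_rot'].round(1))
p,Rm=side((.6005,-.0393),71.9,15); e=R.from_matrix(Rm).as_euler('xyz',degrees=True); print(p)
plan([(p,e,.4)],step=2.5)
```

```text
[ 0.5728 -0.1239  0.0696] [105.4   0.4 161.9]
[ 0.58903673 -0.07437192  0.05277646]
{"offset": [[0.0, -0.08, 1.82], [0.0, -0.08, 1.82], [0.0, -0.09, 1.82]], "twist": [[-0.002, 0.0, 0.002], [-0.002, 0.0, 0.002], [-0.002, 0.0, 0.002]], "grip": [0.4, 0.4, 0.4]}
```

>>> move_arm --offset '[[0,-0.2,1.5],[0,-0.1,1.8],[0,0,1.8],[0,0,0.4],[0,0,0]]' --twist '[[0,0,0],[0,0,0],[0,0,0],[0,0,0],[0,0,0]]' --grip '[0.4,0.4,0.4,0.4,0.4]'

```text
time: 33.85
ee_pos: [0.589, -0.0743, 0.0513]
tcp_rot: [105.3, 0.4, 161.9]
wrist_force: [-0.3, 0.2, 1.0]
opening: 0.0345
grasp_force: 0.0
```

>>> move_arm --offset '[[0,0,0],[0,0,0],[0,0,0],[0,0,0],[0,0,0]]' --twist '[[0,0,0],[0,0,0],[0,0,0],[0,0,0],[0,0,0]]' --grip '[0,0,0,0,0]' --force 25

```text
time: 34.35
ee_pos: [0.5892, -0.0754, 0.0525]
tcp_rot: [105.1, 0.2, 161.7]
wrist_force: [-8.3, 2.5, 22.2]
opening: 0.0198
grasp_force: 23.2
```

>>> move_arm --offset '[[0,1.0,-0.3],[0,1.5,-0.4],[0,2,-0.5],[0,2,-0.5],[0,0,0]]' --twist '[[0,0,0],[0,0,0],[0,0,0],[0,0,0],[0,0,0]]' --grip '[0,0,0,0,0]' --force 70

```text
time: 34.85
ee_pos: [0.5888, -0.0748, 0.1183]
tcp_rot: [105.3, 0.4, 161.9]
wrist_force: [0.2, -0.4, -4.4]
opening: 0.0107
grasp_force: 69.1
```

Run:
```python
from h import *
plan([((.54,-.08,.26),(180,0,162),0),((.49,.08,.32),(180,0,220),0),((.5124,.257,.31),(180,0,273),0)])
```

```text
{"offset": [[0.44, 1.32, -0.57], [0.44, 1.23, -0.74], [0.44, 1.13, -0.89], [0.44, 1.0, -1.03], [0.44, 0.86, -1.15]], "twist": [[0.13, 0.001, 0.0], [0.13, 0.001, 0.0], [0.13, 0.001, 0.0], [0.13, 0.001, 0.0], [0.13, 0.001, 0.0]], "grip": [0, 0, 0, 0, 0]}
{"offset": [[0.44, 0.7, -1.25], [0.44, 0.53, -1.33], [0.45, 0.36, -1.39], [0.45, 0.17, -1.42], [0.45, -0.01, -1.43]], "twist": [[0.13, 0.001, 0.0], [0.13, 0.001, 0.0], [0.13, 0.001, 0.0], [0.13, 0.001, 0.0], [0.13, 0.001, 0.0]], "grip": [0, 0, 0, 0, 0]}
{"offset": [[1.21, 1.71, -0.75], [0.99, 1.85, -0.75], [0.75, 1.96, -0.75], [0.49, 2.04, -0.75], [0.23, 2.08, -0.75]], "twist": [[0.0, 0.0, -0.127], [0.0, 0.0, -0.127], [0.0, 0.0, -0.127], [0.0, 0.0, -0.127], [0.0, 0.0, -0.127]], "grip": [0, 0, 0, 0, 0]}
{"offset": [[-0.03, 2.1, -0.75], [-0.3, 2.07, -0.75], [-0.56, 2.02, -0.75], [-1.87, 1.73, 0.14], [-2.08, 1.47, 0.14]], "twist": [[0.0, 0.0, -0.127], [0.0, 0.0, -0.127], [0.0, 0.0, -0.127], [0.0, 0.0, -0.132], [0.0, 0.0, -0.132]], "grip": [0, 0, 0, 0, 0]}
{"offset": [[-2.26, 1.18, 0.14], [-2.39, 0.87, 0.14], [-2.49, 0.55, 0.14], [-2.54, 0.22, 0.14], [-2.55, -0.12, 0.14]], "twist": [[0.0, 0.0, -0.132], [0.0, 0.0, -0.132], [0.0, 0.0, -0.132], [0.0, 0.0, -0.132], [0.0, 0.0, -0.132]], "grip": [0, 0, 0, 0, 0]}
```

>>> move_arm --offset '[[0.4,1.3,-0.6],[0.4,1.2,-0.7],[0.4,1.1,-0.9],[0.4,1.0,-1.0],[0.4,0.9,-1.1]]' --twist '[[0.13,0,0],[0.13,0,0],[0.13,0,0],[0.13,0,0],[0.13,0,0]]' --grip '[0,0,0,0,0]'

```text
time: 35.35
ee_pos: [0.5656, -0.0779, 0.1858]
tcp_rot: [142.8, 0.2, 161.8]
wrist_force: [0.6, 0.6, -4.7]
opening: 0.0105
grasp_force: 69.1
```

>>> move_arm --offset '[[0.4,0.7,-1.2],[0.4,0.5,-1.3],[0.5,0.4,-1.4],[0.5,0.2,-1.4],[0.5,0,-1.4]]' --twist '[[0.13,0,0],[0.13,0,0],[0.13,0,0],[0.13,0,0],[0.13,0,0]]' --grip '[0,0,0,0,0]'

```text
time: 35.85
ee_pos: [0.5408, -0.0789, 0.256]
tcp_rot: [-180.0, 0.2, 161.8]
wrist_force: [0.2, -0.0, -5.2]
opening: 0.0108
grasp_force: 69.0
```

>>> move_arm --offset '[[1.2,1.7,-0.8],[1.0,1.9,-0.8],[0.8,2.0,-0.8],[0.5,2.0,-0.7],[0.2,2.1,-0.7]]' --twist '[[0,0,-0.127],[0,0,-0.127],[0,0,-0.127],[0,0,-0.127],[0,0,-0.127]]' --grip '[0,0,0,0,0]'

```text
time: 36.35
ee_pos: [0.5093, 0.0226, 0.293]
tcp_rot: [179.8, 0.2, -161.5]
wrist_force: [1.9, 0.7, -4.0]
opening: 0.0108
grasp_force: 69.1
```

>>> move_arm --offset '[[0,2.1,-0.7],[-0.3,2.1,-0.7],[-0.6,2.0,-0.7],[-1.9,1.7,0.1],[-2.1,1.5,0.1]]' --twist '[[0,0,-0.127],[0,0,-0.127],[0,0,-0.127],[0,0,-0.132],[0,0,-0.132]]' --grip '[0,0,0,0,0]'

```text
time: 36.85
ee_pos: [0.4976, 0.1338, 0.3126]
tcp_rot: [-180.0, 0.3, -124.5]
wrist_force: [0.3, -0.7, -4.5]
opening: 0.0106
grasp_force: 69.1
```

>>> move_arm --offset '[[-2.3,1.2,0.1],[-2.4,0.9,0.1],[-2.5,0.6,0.1],[-2.5,0.2,0.1],[-2.5,-0.1,0.1]]' --twist '[[0,0,-0.132],[0,0,-0.132],[0,0,-0.132],[0,0,-0.132],[0,0,-0.132]]' --grip '[0,0,0,0,0]'

```text
time: 37.35
ee_pos: [0.513, 0.2605, 0.3074]
tcp_rot: [-179.9, 0.1, -86.7]
wrist_force: [1.1, 0.3, -3.6]
opening: 0.0107
grasp_force: 69.1
```

>>> move_arm --offset '[[0,0,0],[0,0,0],[0,0,0]]' --twist '[[0,0,0],[0,0,0],[0,0,0]]' --grip '[0,0,0]'

```text
time: 37.65
ee_pos: [0.5129, 0.2591, 0.3083]
tcp_rot: [-179.8, 0.2, -87.1]
wrist_force: [-0.7, 0.1, -3.0]
opening: 0.0107
grasp_force: 69.1
```

Run:
```python
from h import *
o=bot.get_obs(); print(o['q'].round(1),o['ee_pos'].round(4),o['tcp_rot'].round(1),o['opening'])
plan([((.5124,.257,.19),(180,0,273),0)])
```

```text
[ 2.680e+01  9.900e+00  2.180e+01  1.016e+02  1.000e-01 -6.610e+01] [0.5129 0.2591 0.3083] [-179.8    0.2  -87.1] 0.010652254798634875
{"offset": [[0.08, 0.03, 3.94], [0.08, 0.03, 3.94], [0.07, 0.02, 3.94]], "twist": [[-0.001, 0.001, 0.0], [-0.001, 0.001, 0.0], [-0.001, 0.001, 0.0]], "grip": [0, 0, 0]}
```

>>> move_arm --offset '[[0.2,0,4.6],[0,0,4.6],[0,0,4.6],[0,0,4.2],[0,0,0]]' --twist '[[0,0,0],[0,0,0],[0,0,0],[0,0,0],[0,0,0]]' --grip '[0,0,0,0,0]'

```text
time: 38.15
ee_pos: [0.5111, 0.2563, 0.1231]
tcp_rot: [179.8, -0.0, -87.1]
wrist_force: [-1.6, -0.6, -4.2]
opening: 0.0108
grasp_force: 69.5
```

>>> move_arm --offset '[[0,0,0],[0,0,0.5],[0,0,0.5],[0,0,0.5],[0,0,0]]' --twist '[[0,0,0],[0,0,0],[0,0,0],[0,0,0],[0,0,0]]' --grip '[0,0,0,0,0]'

```text
time: 38.65
ee_pos: [0.5136, 0.2586, 0.1136]
tcp_rot: [-179.8, 0.2, -87.0]
wrist_force: [0.3, 0.1, -4.5]
opening: 0.0107
grasp_force: 69.6
```

>>> move_arm --offset '[[0,0,0.5],[0,0,0.5],[0,0,0.4],[0,0,0],[0,0,0]]' --twist '[[0,0,0],[0,0,0],[0,0,0],[0,0,0],[0,0,0]]' --grip '[0,0,0,0,0]'

```text
time: 39.15
ee_pos: [0.5137, 0.2587, 0.0997]
tcp_rot: [-179.8, 0.2, -87.0]
wrist_force: [0.1, 1.1, -3.6]
opening: 0.0104
grasp_force: 69.6
```

>>> move_arm --offset '[[0,0,0.5],[0,0,0.2],[0,0,0],[0,0,0],[0,0,0]]' --twist '[[0,0,0],[0,0,0],[0,0,0],[0,0,0],[0,0,0]]' --grip '[0,0,0,0,0]'

```text
time: 39.65
ee_pos: [0.514, 0.2589, 0.0934]
tcp_rot: [-179.7, 0.2, -87.0]
wrist_force: [-1.3, -1.4, 3.3]
opening: 0.0105
grasp_force: 70.5
```

>>> move_arm --offset '[[0,0,0],[0,0,0],[0,0,0],[0,0,0],[0,0,-2]]' --twist '[[0,0,0],[0,0,0],[0,0,0],[0,0,0],[0,0,0]]' --grip '[0.3,0.3,0.3,0.3,0.3]'

```text
time: 40.15
ee_pos: [0.5125, 0.2581, 0.1104]
tcp_rot: [-180.0, 0.1, -87.0]
wrist_force: [-0.6, -0.3, 0.1]
opening: 0.0256
grasp_force: 0.1
```

>>> move_arm --offset '[[0,0,-4],[0,0,-4.5],[0,0,-4.5],[0,0,-3],[0,0,0]]' --twist '[[0,0,0],[0,0,0],[0,0,0],[0,0,0],[0,0,0]]' --grip '[0.3,0.3,0.3,0.3,0.3]'

```text
time: 40.65
ee_pos: [0.514, 0.2586, 0.2778]
tcp_rot: [-179.4, 0.4, -87.0]
wrist_force: [-0.0, -0.0, 0.2]
opening: 0.0254
grasp_force: 0.0
```

Run:
```python
from h import *
o=bot.get_obs(); print(o['ee_pos'].round(4),o['tcp_rot'].round(1))
c=cam('top'); print(seated(c)); print([s for s in spigot(c) if abs(s[0][1])<500 and s[0][0]<800])
plan([((.44,.10,.27),(180,0,-100),.9),((.46,-.13,.19),(180,0,-121),1)])
```

```text
[0.514  0.2586 0.2778] [-179.4    0.4  -87. ]
[(([560.5, 258.6, 12.2, 92.6, 1.2], 137), 0.0954), (([503.8, 258.7, 12.5, 91.5, 3.4], 134), 0.0963)]
[([444.6, -159.0, 21.5, 20.6, 58.0], 50, np.float64(0.0446), [270.0, 261.0])]
{"offset": [[3.86, 2.05, 0.09], [3.97, 1.83, 0.1], [4.07, 1.6, 0.11], [4.15, 1.37, 0.12], [3.72, -0.99, 1.33]], "twist": [[-0.002, 0.002, 0.057], [-0.002, 0.002, 0.057], [-0.002, 0.002, 0.057], [-0.002, 0.002, 0.057], [0.0, 0.0, 0.061]], "grip": [0.9, 0.9, 0.9, 0.9, 1]}
{"offset": [[3.65, -1.22, 1.33], [3.57, -1.44, 1.33], [3.47, -1.65, 1.33], [3.37, -1.86, 1.33], [3.25, -2.07, 1.33]], "twist": [[0.0, 0.0, 0.061], [0.0, 0.0, 0.061], [0.0, 0.0, 0.061], [0.0, 0.0, 0.061], [0.0, 0.0, 0.061]], "grip": [1, 1, 1, 1, 1]}
```

>>> move_arm --offset '[[3.9,2.0,0],[4.0,1.8,0.1],[4.1,1.6,0.1],[4.1,1.4,0.1],[3.7,-1.0,1.3]]' --twist '[[0,0,0.057],[0,0,0.057],[0,0,0.057],[0,0,0.057],[0,0,0.061]]' --grip '[0.3,0.3,0.9,0.9,1]'

```text
time: 41.2
ee_pos: [0.4415, 0.0598, 0.2561]
tcp_rot: [-179.8, 0.3, -103.6]
wrist_force: [1.3, -0.8, -0.5]
opening: 0.0681
grasp_force: 0.0
```

>>> move_arm --offset '[[3.6,-1.2,1.3],[3.6,-1.4,1.3],[3.5,-1.7,1.3],[3.4,-1.9,1.3],[3.2,-2.1,1.3]]' --twist '[[0,0,0.061],[0,0,0.061],[0,0,0.061],[0,0,0.061],[0,0,0.061]]' --grip '[1,1,1,1,1]'

```text
time: 41.7
ee_pos: [0.4599, -0.1322, 0.1881]
tcp_rot: [-180.0, 0.3, -121.2]
wrist_force: [0.4, 0.1, 0.3]
opening: 0.0853
grasp_force: 0.0
```

>>> move_arm --offset '[[0,0,0],[0,0,0]]' --twist '[[0,0,0],[0,0,0]]' --grip '[1,1]'

```text
time: 41.9
ee_pos: [0.4599, -0.1311, 0.1885]
tcp_rot: [179.9, 0.3, -121.1]
wrist_force: [0.1, -0.0, 1.0]
opening: 0.0854
grasp_force: 0.0
```

Run:
```python
from h import *
o=bot.get_obs(); print(o['q'].round(1),o['ee_pos'].round(4),o['tcp_rot'].round(1))
c=cam('wrist'); s=[s for s in spigot(c) if abs(s[0][0]-445)<60]; pl=plates(c); print(s,pl)
r=pl[0][0]; pick((r[0]/1000,r[1]/1000),-180+r[4])
```

```text
[-16.1  -5.7  -7.7  88.    0.3 -75. ] [ 0.4599 -0.1311  0.1885] [ 179.9    0.3 -121.1]
[([445.0, -160.6, 21.6, 21.6, 58.8], 730, np.float64(0.0437), [276.0, 166.0])] [([445.5, -160.0, 89.1, 90.2, 58.9], 8427)]
{"offset": [[1.11, -0.09, 2.97], [1.11, -0.09, 2.97], [1.1, -0.09, 2.97], [0.0, 0.0, 3.0], [0.0, 0.0, 3.0]], "twist": [[0.0, 0.002, 0.001], [0.0, 0.002, 0.001], [0.0, 0.002, 0.001], [0.0, 0.0, 0.0], [0.0, 0.0, 0.0]], "grip": [1, 1, 1, 1, 1]}
```

>>> move_arm --offset '[[1.1,-0.1,3.0],[1.1,-0.1,3.0],[1.2,-0.1,3.0],[0,0,3.0],[0,0,3.1]]' --twist '[[0,0,0],[0,0,0],[0,0,0],[0,0,0],[0,0,0]]' --grip '[1,1,1,1,1]'

```text
time: 42.45
ee_pos: [0.4465, -0.1597, 0.0383]
tcp_rot: [-179.8, 0.3, -120.9]
wrist_force: [0.7, -0.7, -0.3]
opening: 0.0852
grasp_force: 0.0
```

>>> move_arm --offset '[[0,0,0],[0,0,0],[0,0,0],[0,0,0],[0,0,0]]' --twist '[[0,0,0],[0,0,0],[0,0,0],[0,0,0],[0,0,0]]' --grip '[1,0,0,0,0]' --force 40

```text
time: 42.95
ee_pos: [0.447, -0.1609, 0.0402]
tcp_rot: [-179.8, 0.3, -121.0]
wrist_force: [0.5, 0.1, 0.2]
opening: 0.0284
grasp_force: 0.0
```

>>> move_arm --offset '[[0,0,0],[0,0,0],[0,0,0],[0,0,0],[0,0,0]]' --twist '[[0,0,0],[0,0,0],[0,0,0],[0,0,0],[0,0,0]]' --grip '[0,0,0,0,0]'

```text
time: 43.45
ee_pos: [0.4468, -0.1609, 0.04]
tcp_rot: [-179.8, 0.4, -121.0]
wrist_force: [-2.0, 0.8, 6.2]
opening: 0.0214
grasp_force: 41.4
```

Run:
```python
from h import *
o=bot.get_obs(); print(o['ee_pos'].round(4),o['tcp_rot'].round(1),o['opening']); p=o['ee_pos']
Rt=R.from_euler('xyz',o['tcp_rot'],degrees=True); d=Rt.inv().apply(np.array([.4455,-.160,p[2]])-p); print(d)
dx=d[0]*np.array([np.cos(np.radians(162)),np.sin(np.radians(162))]); t=np.array([.600,-.0385])-dx; print(t)
plan([((p[0],p[1],.15),(180,0,239),0),((*t,.15),(180,0,162.2),0)])
```

```text
[ 0.4468 -0.1609  0.04  ] [-179.8    0.4 -121. ] 0.02142516997500648
[-6.11504570e-05  1.61143906e-03 -4.46564627e-06]
[ 0.59994184 -0.0384811 ]
{"offset": [[-0.02, -0.01, -3.67], [-0.01, -0.01, -3.67], [-0.01, 0.0, -3.67], [-1.84, -0.68, 0.0], [-1.91, -0.43, 0.0]], "twist": [[-0.001, 0.002, 0.0], [-0.001, 0.002, 0.0], [-0.001, 0.002, 0.0], [0.0, 0.0, 0.134], [0.0, 0.0, 0.134]], "grip": [0, 0, 0, 0, 0]}
{"offset": [[-1.95, -0.17, 0.0], [-1.96, 0.09, 0.0], [-1.93, 0.35, 0.0], [-1.86, 0.61, 0.0], [-1.77, 0.85, 0.0]], "twist": [[0.0, 0.0, 0.134], [0.0, 0.0, 0.134], [0.0, 0.0, 0.134], [0.0, 0.0, 0.134], [0.0, 0.0, 0.134]], "grip": [0, 0, 0, 0, 0]}
{"offset": [[-1.64, 1.08, 0.0], [-1.48, 1.29, 0.0], [-1.29, 1.47, 0.0]], "twist": [[0.0, 0.0, 0.134], [0.0, 0.0, 0.134], [0.0, 0.0, 0.134]], "grip": [0, 0, 0]}
```

>>> move_arm --offset '[[0,0,-3.7],[0,0,-3.7],[0,0,-3.6],[-1.8,-0.7,0],[-1.9,-0.4,0]]' --twist '[[0,0,0],[0,0,0],[0,0,0],[0,0,0.134],[0,0,0.134]]' --grip '[0,0,0,0,0]'

```text
time: 43.95
ee_pos: [0.4769, -0.1372, 0.1505]
tcp_rot: [-179.9, 0.4, -136.7]
wrist_force: [0.1, 0.1, -2.7]
opening: 0.0214
grasp_force: 40.4
```

>>> move_arm --offset '[[-1.9,-0.2,0],[-2.0,0.1,0],[-1.9,0.4,0],[-1.9,0.6,0],[-1.8,0.9,0]]' --twist '[[0,0,0.134],[0,0,0.134],[0,0,0.134],[0,0,0.134],[0,0,0.134]]' --grip '[0,0,0,0,0]'

```text
time: 44.45
ee_pos: [0.5533, -0.0747, 0.1493]
tcp_rot: [179.8, 0.2, -175.1]
wrist_force: [-0.3, 0.7, -2.8]
opening: 0.0217
grasp_force: 40.4
```

>>> move_arm --offset '[[-1.6,1.1,0],[-1.5,1.3,0],[-1.3,1.5,0],[0,0,0],[0,0,0]]' --twist '[[0,0,0.134],[0,0,0.134],[0,0,0.134],[0,0,0],[0,0,0]]' --grip '[0,0,0,0,0]'

```text
time: 44.95
ee_pos: [0.5985, -0.0379, 0.1494]
tcp_rot: [179.7, 0.1, 162.4]
wrist_force: [0.5, -0.8, -2.8]
opening: 0.0212
grasp_force: 40.4
```

Run:
```python
from h import *
o=bot.get_obs(); print(o['ee_pos'].round(4),o['tcp_rot'].round(1),o['opening'])
plan([((.600,-.0385,.0862),(180,0,162),0)])
```

```text
[ 0.5985 -0.0379  0.1494] [1.797e+02 1.000e-01 1.624e+02] 0.021164270861880132
{"offset": [[-0.08, -0.02, 3.16], [-0.08, -0.01, 3.16]], "twist": [[0.002, 0.001, 0.003], [0.002, 0.001, 0.003]], "grip": [0, 0]}
```

>>> move_arm --offset '[[-0.1,0,2.8],[0,0,2.6],[0,0,0.8],[0,0,0.2],[0,0,0]]' --twist '[[0,0,0],[0,0,0],[0,0,0],[0,0,0],[0,0,0]]' --grip '[0,0,0,0,0]'

```text
time: 45.45
ee_pos: [0.5998, -0.0384, 0.0866]
tcp_rot: [179.7, 0.2, 162.3]
wrist_force: [-0.3, -0.4, -2.6]
opening: 0.0213
grasp_force: 40.6
```

>>> move_arm --offset '[[0,0,0],[0,0,0],[0,0,0],[0,0,0],[0,0,-1.5]]' --twist '[[0,0,0],[0,0,0],[0,0,0],[0,0,0],[0,0,0]]' --grip '[0,0.6,0.6,0.6,0.6]'

```text
time: 45.95
ee_pos: [0.599, -0.038, 0.0998]
tcp_rot: [179.8, -0.0, 162.2]
wrist_force: [-0.9, 0.1, -0.0]
opening: 0.0514
grasp_force: 0.0
```

>>> move_arm --offset '[[0,0,-4],[0,0,-4],[0,-2,-3],[0,-3,-2],[0,0,0]]' --twist '[[0,0,0],[0,0,0],[0,0,0],[0,0,0],[0,0,0]]' --grip '[0.6,0.6,0.6,0.4,0.4]'

```text
time: 46.45
ee_pos: [0.5844, -0.0885, 0.2359]
tcp_rot: [179.7, 0.5, 162.1]
wrist_force: [0.2, -0.3, -0.2]
opening: 0.0347
grasp_force: 0.0
```

>>> move_arm --offset '[[0,-0.6,0.6],[0,-0.6,0.6],[0,-0.6,0.5],[0,-0.7,0.4],[0,-0.7,0.4]]' --twist '[[-0.131,0,0],[-0.131,0,0],[-0.131,0,0],[-0.131,0,0],[-0.131,0,0]]' --grip '[0.4,0.4,0.4,0.4,0.4]'

```text
time: 46.95
ee_pos: [0.5769, -0.1097, 0.1995]
tcp_rot: [141.9, 0.3, 162.2]
wrist_force: [0.3, 0.5, -1.2]
opening: 0.0342
grasp_force: 0.0
```

>>> move_arm --offset '[[0,-0.8,0.3],[0,-0.8,0.2],[0,-0.8,0],[0,-0.8,0],[0,-0.8,-0.1]]' --twist '[[-0.131,0,0],[-0.131,0,0],[-0.131,0,0],[-0.131,0,0],[-0.131,0,0]]' --grip '[0.4,0.4,0.4,0.4,0.4]'

```text
time: 47.45
ee_pos: [0.5706, -0.1302, 0.1648]
tcp_rot: [104.9, 0.3, 162.2]
wrist_force: [-0.6, 0.3, -1.0]
opening: 0.0343
grasp_force: 0.0
```

>>> move_arm --offset '[[0,0,0],[0,0,0]]' --twist '[[0,0,0],[0,0,0]]' --grip '[0.4,0.4]'

```text
time: 47.65
ee_pos: [0.5703, -0.1295, 0.1626]
tcp_rot: [105.2, -0.1, 162.3]
wrist_force: [-0.3, -0.4, 1.6]
opening: 0.0341
grasp_force: 0.0
```

Run:
```python
from h import *
o=bot.get_obs(); print(o['q'].round(1),o['ee_pos'].round(4),o['tcp_rot'].round(1))
c=cam('wrist'); f=onfence(c); print(f); x,y,_,_,a=f[0][0]
p,Rm=side((x/1000,y/1000),a if a>45 else a+90,15); e=R.from_matrix(Rm).as_euler('xyz',degrees=True)
plan([(p-.055*Rm[:,2],e,.4),(p,e,.4)],step=4)
```

```text
[-37.   35.   10.7 116.2  65.6 -52.9] [ 0.5703 -0.1295  0.1626] [ 1.052e+02 -1.000e-01  1.623e+02]
(([600.3, -40.0, 91.8, 89.8, 72.4], 6642), ([599.8, -40.3, 23.5, 22.6, 72.9], 1362))
{"offset": [[-0.03, -3.12, 1.0], [-0.04, -3.12, 0.99], [-0.04, -3.12, 0.98], [0.0, 0.0, 2.75], [0.0, 0.0, 2.75]], "twist": [[-0.002, 0.001, 0.001], [-0.002, 0.001, 0.001], [-0.002, 0.001, 0.001], [0.0, 0.0, 0.0], [0.0, 0.0, 0.0]], "grip": [0.4, 0.4, 0.4, 0.4, 0.4]}
```

>>> move_arm --offset '[[0,-3.1,1.0],[0,-3.1,1.0],[0,-3.2,1.0],[0,0,0],[0,0,0]]' --twist '[[0,0,0],[0,0,0],[0,0,0],[0,0,0],[0,0,0]]' --grip '[0.4,0.4,0.4,0.4,0.4]'

```text
time: 48.2
ee_pos: [0.5725, -0.1252, 0.069]
tcp_rot: [105.3, 0.4, 162.3]
wrist_force: [0.1, -0.4, 0.5]
opening: 0.0341
grasp_force: 0.0
```

Run:
```python
from h import *
o=bot.get_obs(); print(o['ee_pos'].round(4),o['tcp_rot'].round(1))
p,Rm=side((.6001,-.0401),72.4,15); e=R.from_matrix(Rm).as_euler('xyz',degrees=True); print(p)
plan([(p,e,.4)],step=2.5)
```

```text
[ 0.5725 -0.1252  0.069 ] [105.3   0.4 162.3]
[ 0.58894322 -0.07527062  0.05277646]
{"offset": [[-0.01, -0.06, 1.83], [-0.01, -0.06, 1.83], [-0.02, -0.07, 1.83]], "twist": [[-0.002, 0.001, 0.002], [-0.002, 0.001, 0.002], [-0.002, 0.001, 0.002]], "grip": [0.4, 0.4, 0.4]}
```

>>> move_arm --offset '[[0,-0.1,1.5],[0,-0.1,1.8],[0,0,1.8],[0,0,0.4],[0,0,0]]' --twist '[[0,0,0],[0,0,0],[0,0,0],[0,0,0],[0,0,0]]' --grip '[0.4,0.4,0.4,0.4,0.4]'

```text
time: 48.7
ee_pos: [0.5884, -0.0751, 0.0518]
tcp_rot: [105.2, 0.4, 162.4]
wrist_force: [-1.1, -0.2, 0.6]
opening: 0.0344
grasp_force: 0.0
```

>>> move_arm --offset '[[0,0,0],[0,0,0],[0,0,0],[0,0,0],[0,0,0]]' --twist '[[0,0,0],[0,0,0],[0,0,0],[0,0,0],[0,0,0]]' --grip '[0,0,0,0,0]' --force 25

```text
time: 49.2
ee_pos: [0.5886, -0.0762, 0.0527]
tcp_rot: [105.0, 0.2, 162.1]
wrist_force: [-7.8, 2.7, 21.3]
opening: 0.0189
grasp_force: 23.1
```

>>> move_arm --offset '[[0,1.0,-0.3],[0,1.5,-0.4],[0,2,-0.5],[0,2,-0.5],[0,0,0]]' --twist '[[0,0,0],[0,0,0],[0,0,0],[0,0,0],[0,0,0]]' --grip '[0,0,0,0,0]' --force 70

```text
time: 49.7
ee_pos: [0.5883, -0.0759, 0.1189]
tcp_rot: [105.2, 0.4, 162.3]
wrist_force: [0.3, 0.1, -2.6]
opening: 0.0107
grasp_force: 69.0
```

Run:
```python
from h import *
plan([((.54,-.08,.26),(180,0,162),0),((.46,.08,.32),(180,0,220),0),((.453,.257,.31),(180,0,273),0)])
```

```text
{"offset": [[0.44, 1.32, -0.55], [0.44, 1.23, -0.72], [0.44, 1.13, -0.87], [0.44, 1.0, -1.01], [0.44, 0.86, -1.13]], "twist": [[0.131, 0.0, 0.001], [0.131, 0.0, 0.001], [0.131, 0.0, 0.001], [0.131, 0.0, 0.001], [0.131, 0.0, 0.001]], "grip": [0, 0, 0, 0, 0]}
{"offset": [[0.44, 0.71, -1.24], [0.44, 0.54, -1.32], [0.45, 0.37, -1.38], [0.45, 0.18, -1.41], [0.45, 0.0, -1.42]], "twist": [[0.131, 0.0, 0.001], [0.131, 0.0, 0.001], [0.131, 0.0, 0.001], [0.131, 0.0, 0.001], [0.131, 0.0, 0.001]], "grip": [0, 0, 0, 0, 0]}
{"offset": [[1.57, 1.59, -0.75], [1.36, 1.78, -0.75], [1.12, 1.94, -0.75], [0.87, 2.06, -0.75], [0.6, 2.15, -0.75]], "twist": [[0.0, 0.0, -0.127], [0.0, 0.0, -0.127], [0.0, 0.0, -0.127], [0.0, 0.0, -0.127], [0.0, 0.0, -0.127]], "grip": [0, 0, 0, 0, 0]}
{"offset": [[0.32, 2.21, -0.75], [0.04, 2.24, -0.75], [-0.24, 2.22, -0.75], [-1.55, 2.0, 0.14], [-1.8, 1.78, 0.14]], "twist": [[0.0, 0.0, -0.127], [0.0, 0.0, -0.127], [0.0, 0.0, -0.127], [0.0, 0.0, -0.132], [0.0, 0.0, -0.132]], "grip": [0, 0, 0, 0, 0]}
{"offset": [[-2.02, 1.53, 0.14], [-2.2, 1.25, 0.14], [-2.35, 0.95, 0.14], [-2.45, 0.63, 0.14], [-2.51, 0.3, 0.14]], "twist": [[0.0, 0.0, -0.132], [0.0, 0.0, -0.132], [0.0, 0.0, -0.132], [0.0, 0.0, -0.132], [0.0, 0.0, -0.132]], "grip": [0, 0, 0, 0, 0]}
```

>>> move_arm --offset '[[0.4,1.3,-0.6],[0.4,1.2,-0.7],[0.4,1.1,-0.9],[0.4,1.0,-1.0],[0.4,0.9,-1.1]]' --twist '[[0.131,0,0],[0.131,0,0],[0.131,0,0],[0.131,0,0],[0.131,0,0]]' --grip '[0,0,0,0,0]'

```text
time: 50.2
ee_pos: [0.5651, -0.0791, 0.1864]
tcp_rot: [143.0, 0.2, 162.2]
wrist_force: [0.4, 1.2, -3.9]
opening: 0.0106
grasp_force: 68.9
```

>>> move_arm --offset '[[0.4,0.7,-1.2],[0.4,0.5,-1.3],[0.5,0.4,-1.4],[0.5,0.2,-1.4],[0.5,0,-1.4]]' --twist '[[0.131,0,0],[0.131,0,0],[0.131,0,0],[0.131,0,0],[0.131,0,0]]' --grip '[0,0,0,0,0]'

```text
time: 50.7
ee_pos: [0.5405, -0.08, 0.2568]
tcp_rot: [-179.5, 0.2, 162.2]
wrist_force: [-0.0, 0.1, -3.8]
opening: 0.0106
grasp_force: 68.8
```

>>> move_arm --offset '[[1.6,1.6,-0.8],[1.4,1.8,-0.8],[1.1,1.9,-0.8],[0.9,2.1,-0.7],[0.6,2.2,-0.7]]' --twist '[[0,0,-0.127],[0,0,-0.127],[0,0,-0.127],[0,0,-0.127],[0,0,-0.127]]' --grip '[0,0,0,0,0]'

```text
time: 51.2
ee_pos: [0.4887, 0.0218, 0.293]
tcp_rot: [-179.8, -0.1, -161.1]
wrist_force: [-0.6, 0.4, -2.8]
opening: 0.0106
grasp_force: 68.6
```

>>> move_arm --offset '[[0.3,2.2,-0.7],[0,2.2,-0.7],[-0.2,2.2,-0.7],[-1.6,2.0,0.1],[-1.8,1.8,0.1]]' --twist '[[0,0,-0.127],[0,0,-0.127],[0,0,-0.127],[0,0,-0.132],[0,0,-0.132]]' --grip '[0,0,0,0,0]'

```text
time: 51.7
ee_pos: [0.457, 0.1322, 0.3118]
tcp_rot: [-179.8, -0.2, -124.1]
wrist_force: [0.7, -0.3, -3.0]
opening: 0.0106
grasp_force: 68.6
```

>>> move_arm --offset '[[-2.0,1.5,0.1],[-2.2,1.2,0.1],[-2.3,1.0,0.1],[-2.4,0.6,0.1],[-2.5,0.3,0.1]]' --twist '[[0,0,-0.132],[0,0,-0.132],[0,0,-0.132],[0,0,-0.132],[0,0,-0.132]]' --grip '[0,0,0,0,0]'

```text
time: 52.2
ee_pos: [0.4512, 0.2572, 0.3057]
tcp_rot: [180.0, -0.3, -86.3]
wrist_force: [0.4, 0.3, -2.8]
opening: 0.0104
grasp_force: 68.6
```

>>> move_arm --offset '[[0,0,0],[0,0,0],[0,0,0]]' --twist '[[0,0,0],[0,0,0],[0,0,0]]' --grip '[0,0,0]'

```text
time: 52.5
ee_pos: [0.4513, 0.2559, 0.3064]
tcp_rot: [-180.0, -0.3, -86.7]
wrist_force: [-0.5, -0.0, -2.2]
opening: 0.0103
grasp_force: 68.7
```

Run:
```python
from h import *
o=bot.get_obs(); print(o['q'].round(1),o['ee_pos'].round(4),o['tcp_rot'].round(1),o['opening'])
plan([((.4529,.257,.19),(180,0,273),0)])
```

```text
[ 29.7   2.3  13.2 101.   -0.2 -63.6] [0.4513 0.2559 0.3064] [-180.    -0.3  -86.7] 0.010308980642024217
{"offset": [[-0.05, -0.05, 3.88], [-0.05, -0.05, 3.88], [-0.04, -0.06, 3.88]], "twist": [[0.0, -0.001, 0.002], [0.0, -0.001, 0.002], [0.0, -0.001, 0.002]], "grip": [0, 0, 0]}
```

>>> move_arm --offset '[[-0.1,-0.2,4.6],[0,0,4.6],[0,0,4.6],[0,0,4.1],[0,0,0]]' --twist '[[0,0,0.005],[0,0,0],[0,0,0],[0,0,0],[0,0,0]]' --grip '[0,0,0,0,0]'

```text
time: 53.0
ee_pos: [0.4515, 0.2549, 0.1228]
tcp_rot: [179.7, -0.4, -87.0]
wrist_force: [-1.2, -0.0, -2.2]
opening: 0.0105
grasp_force: 69.1
```

>>> move_arm --offset '[[0,0,0],[0,0,0.5],[0,0,0.5],[0,0,0.5],[0,0,0]]' --twist '[[0,0,0],[0,0,0],[0,0,0],[0,0,0],[0,0,0]]' --grip '[0,0,0,0,0]'

```text
time: 53.5
ee_pos: [0.4532, 0.257, 0.1125]
tcp_rot: [-179.9, -0.2, -86.8]
wrist_force: [0.1, -0.4, -3.0]
opening: 0.0107
grasp_force: 69.3
```

>>> move_arm --offset '[[0,0,0.5],[0,0,0.5],[0,0,0.2],[0,0,0],[0,0,0]]' --twist '[[0,0,0],[0,0,0],[0,0,0],[0,0,0],[0,0,0]]' --grip '[0,0,0,0,0]'

```text
time: 54.0
ee_pos: [0.4533, 0.257, 0.1008]
tcp_rot: [-179.9, -0.2, -86.8]
wrist_force: [0.3, 0.1, -1.1]
opening: 0.0105
grasp_force: 69.3
```

>>> move_arm --offset '[[0,0,0.5],[0,0,0.3],[0,0,0],[0,0,0],[0,0,0]]' --twist '[[0,0,0],[0,0,0],[0,0,0],[0,0,0],[0,0,0]]' --grip '[0,0,0,0,0]'

```text
time: 54.5
ee_pos: [0.4537, 0.2569, 0.0937]
tcp_rot: [-179.8, -0.2, -86.8]
wrist_force: [-0.9, -3.1, 4.7]
opening: 0.0104
grasp_force: 70.6
```

>>> move_arm --offset '[[0,0,0],[0,0,0],[0,0,0],[0,0,0],[0,0,-2]]' --twist '[[0,0,0],[0,0,0],[0,0,0],[0,0,0],[0,0,0]]' --grip '[0.3,0.3,0.3,0.3,0.3]'

```text
time: 55.0
ee_pos: [0.4522, 0.2564, 0.1105]
tcp_rot: [179.9, -0.3, -86.8]
wrist_force: [-0.1, -0.4, -0.7]
opening: 0.0254
grasp_force: 0.0
```

>>> move_arm --offset '[[0,0,-4],[0,0,-4.5],[0,0,-4.5],[2,0,-4],[4,0,-4]]' --twist '[[0,0,0],[0,0,0],[0,0,0],[0,0,0],[0,0,0]]' --grip '[0.3,0.3,0.3,0.3,0.3]'

```text
time: 55.5
ee_pos: [0.4559, 0.2031, 0.3201]
tcp_rot: [-179.9, -0.2, -86.7]
wrist_force: [1.3, -0.2, -0.2]
opening: 0.0259
grasp_force: 0.0
```

>>> move_arm --offset '[[4.5,0,-1],[4.5,0,0],[4.5,0,0],[0,0,0],[0,0,0]]' --twist '[[0,0,0],[0,0,0],[0,0,0],[0,0,0],[0,0,0]]' --grip '[0,0,0,0,0]'

```text
time: 56.0
ee_pos: [0.4636, 0.067, 0.3289]
tcp_rot: [-179.9, -0.2, -87.0]
wrist_force: [0.0, 1.7, -0.4]
opening: -0.0002
grasp_force: 0.0
```

Run:
```python
from h import *
o=bot.get_obs(); print(o['ee_pos'].round(4),o['tcp_rot'].round(1))
c=cam('top'); print(seated(c)); cv2.imwrite('pics/t3.png',cv2.resize(c['color'][170:300,40:260,::-1],None,fx=3.5,fy=3.5))
P=cloud(c); z=P[...,2]; m=(z>.13)&(P[...,1]>.325)&(P[...,1]<.45)&(P[...,0]>.40)&(P[...,0]<.63)
q=P[m]
for a in np.arange(.13,.28,.02):
    s=q[abs(q[:,2]-a)<.01]; print(round(a,2),len(s),np.median(s[:,1]).round(4) if len(s) else 0)
print(q[:,0].min(),q[:,0].max(),q[:,2].max())
for t in('lid_edge','lid_hinge'): print(t,finder.pinpoint(c,t)[:1])
```

```text
[0.4636 0.067  0.3289] [-179.9   -0.2  -87. ]
[(([560.6, 258.5, 12.5, 90.6, 1.0], 140), 0.0961)]
0.13 73 0.3389
0.15 158 0.3436
0.17 317 0.3477
0.19 416 0.353
0.21 420 0.3587
0.23 348 0.3652
0.25 524 0.3732
0.27 224 0.3598
0.4000425402030017 0.6181702850691795 0.27636691215342224
lid_edge [{'position': [60.4, 233.3], 'p': 0.64}]
lid_hinge [{'position': [96.8, 233.8], 'p': 0.61}]
```

View pics/t3.png

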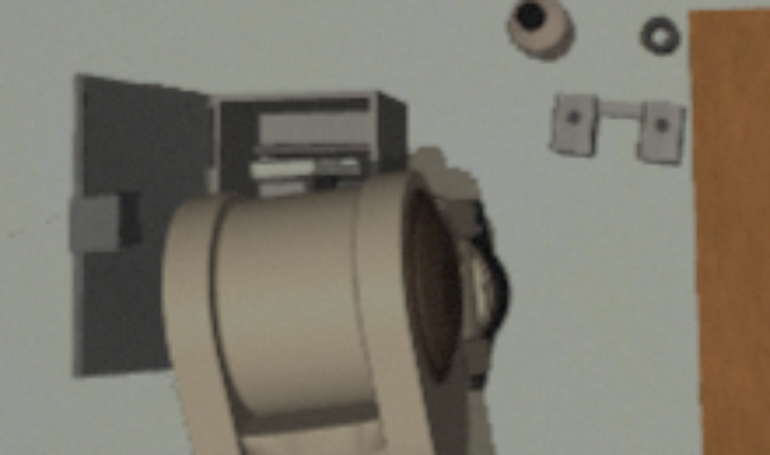

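```bash
cat >> h.py <<'E'
def W(yp,z): return (.5087-.0523*yp,.3274+.9986*yp,z)
E
python3 - <<'E'
from h import *
D=(180,0,-87)
plan([(W(0,.36),D,0)])
E
```

```text
{"offset": [[-4.26, -1.0, -0.54], [-4.26, -0.99, -0.53], [-4.26, -0.99, -0.53], [-4.26, -0.99, -0.53], [-4.26, -0.98, -0.53]], "twist": [[0.0, -0.001, 0.001], [0.0, -0.001, 0.001], [0.0, -0.001, 0.001], [0.0, -0.001, 0.001], [0.0, -0.001, 0.001]], "grip": [0, 0, 0, 0, 0]}
{"offset": [[-4.27, -0.98, -0.52]], "twist": [[0.0, -0.001, 0.001]], "grip": [0]}
```

>>> move_arm --offset '[[-4.3,-1,-1],[-4.3,-1,-1],[-4.3,-1,-0.6],[-4.3,-1,-0.5],[-4.2,-1,0]]' --twist '[[0,0,0],[0,0,0],[0,0,0],[0,0,0],[0,0,0]]' --grip '[0,0,0,0,0]'

```text
time: 56.65
ee_pos: [0.5009, 0.2878, 0.3596]
tcp_rot: [-179.9, -0.2, -86.7]
wrist_force: [0.8, 0.8, 0.7]
opening: 0.0001
grasp_force: 0.0
```

>>> move_arm --offset '[[-4.2,-1,0],[0,0,0],[0,0,0]]' --twist '[[0,0,0],[0,0,0],[0,0,0]]' --grip '[0,0,0]'

```text
time: 56.95
ee_pos: [0.5086, 0.3289, 0.3576]
tcp_rot: [180.0, -0.3, -86.6]
wrist_force: [0.7, 0.7, -0.9]
opening: -0.0002
grasp_force: 0.0
```

Run:
```python
from h import *
D=(180,0,-87); o=bot.get_obs(); print(o['q'].round(1),o['ee_pos'].round(4),o['tcp_rot'].round(1))
c=cam('wrist'); print(seated(c)); save(c,'w8.png'); P=cloud(c); z=P[...,2]; 
b=(P[...,1]>.2)&(P[...,1]<.312)&(P[...,0]>.41)&(P[...,0]<.615)
# plate tilt: visible edge stats, spigots
m=b&(z>.04)&(z<.085); print(m.sum())
m=(z>.2)&(z<.29)&(P[...,1]>.33)&(P[...,1]<.45); q=P[m]
print('lid', [(round(a,2),np.percentile(q[abs(q[:,2]-a)<.006][:,1],[5,50,95]).round(3)) for a in(.21,.23,.25,.265) if (abs(q[:,2]-a)<.006).sum()>5])
plan([(W(.09,.36),D,0),(W(.09,.235),D,0)])
for y,zz in((.09,.235),(.09,.36),(-.13,.145)): chk(W(y,zz),R.from_euler('xyz',D,degrees=True).as_matrix())
```

```text
[ 33.   17.9  37.1 109.4  -0.2 -60.4] [0.5086 0.3289 0.3576] [180.   -0.3 -86.6]
[(([602.5, 200.3, 14.3, 0.5, 3.0], 35), 0.0967), (([562.0, 256.9, 12.0, 88.4, 2.9], 886), 0.0957), (([504.8, 256.7, 13.0, 88.8, 3.1], 951), 0.0957), (([446.0, 255.4, 13.1, 89.1, 3.5], 1034), 0.0958)]
2210
lid [(0.21, array([0.352, 0.357, 0.363])), (0.23, array([0.358, 0.364, 0.37 ])), (0.25, array([0.365, 0.372, 0.381])), (0.27, array([0.34 , 0.347, 0.359]))]
{"offset": [[-4.48, -0.03, -0.1], [-4.48, -0.02, -0.09], [0.0, 0.0, 4.17], [0.0, 0.0, 4.17], [0.0, 0.0, 4.17]], "twist": [[0.0, -0.002, 0.003], [0.0, -0.002, 0.003], [0.0, 0.0, 0.0], [0.0, 0.0, 0.0], [0.0, 0.0, 0.0]], "grip": [0, 0, 0, 0, 0]}
ik 7e-30 [ 40.  19.  25.  96.   0. -53.] w4 [0.5  0.42 0.64] w5 [0.5  0.42 0.5 ]
ik 3e-30 [ 40.  24.  45. 111.   0. -53.] w4 [0.5  0.42 0.77] w5 [0.5  0.42 0.62]
ik 5e-31 [ 21.   5.  -2.  83.   0. -72.] w4 [0.52 0.2  0.55] w5 [0.52 0.2  0.41]
```

View pics/w8.png

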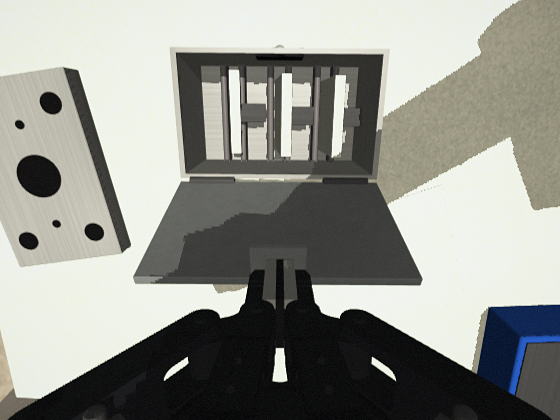

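All three pallets stand in slots at (235,115), (286,115) and (340,115), and the lid is open with its edge at row 280. Next I go behind the lid and swing it over.

>>> move_arm --offset '[[-4.5,0,-0.1],[-4.6,0,0],[0,0,0],[0,0,4],[0,0,4.2]]' --twist '[[0,0,0],[0,0,0.005],[0,0,0],[0,0,0],[0,0,0]]' --grip '[0,0,0,0,0]'

```text
time: 57.5
ee_pos: [0.5047, 0.4171, 0.2788]
tcp_rot: [-179.7, -0.1, -87.1]
wrist_force: [1.2, -0.1, 0.6]
opening: 0.0004
grasp_force: 0.0
```

>>> move_arm --offset '[[0,0,4.2],[0,0,0],[0,0,0]]' --twist '[[0,0,0],[0,0,0],[0,0,0]]' --grip '[0,0,0]'

```text
time: 57.8
ee_pos: [0.5043, 0.4163, 0.2376]
tcp_rot: [-179.9, -0.2, -87.2]
wrist_force: [0.6, 0.3, 1.1]
opening: 0.0003
grasp_force: 0.0
```

Run:
```python
from h import *
D=(180,0,-87); o=bot.get_obs(); print(o['ee_pos'].round(4),o['tcp_rot'].round(1),o['wrist_force'])
plan([(W(.0,.235),D,0),(W(-.07,.235),D,0),(W(-.10,.205),D,0),(W(-.125,.17),D,0)],step=2.5)
```

```text
[0.5043 0.4163 0.2376] [-179.9   -0.2  -87.2] [0.61925554 0.31399432 1.05499013]
{"offset": [[2.22, 0.0, 0.07], [2.22, 0.0, 0.07], [2.22, 0.0, 0.07], [2.22, 0.0, 0.07], [2.33, 0.0, 0.0]], "twist": [[-0.001, -0.001, -0.001], [-0.001, -0.001, -0.001], [-0.001, -0.001, -0.001], [-0.001, -0.001, -0.001], [0.0, 0.0, 0.0]], "grip": [0, 0, 0, 0, 0]}
{"offset": [[2.33, 0.0, 0.0], [2.33, 0.0, 0.0], [1.5, 0.0, 1.5], [1.5, 0.0, 1.5], [1.25, 0.0, 1.75]], "twist": [[0.0, 0.0, 0.0], [0.0, 0.0, 0.0], [0.0, 0.0, 0.0], [0.0, 0.0, 0.0], [0.0, 0.0, 0.0]], "grip": [0, 0, 0, 0, 0]}
{"offset": [[1.25, 0.0, 1.75]], "twist": [[0.0, 0.0, 0.0]], "grip": [0]}
```

>>> move_arm --offset '[[1.5,0,0],[1.5,0,0],[1.5,0,0],[1.5,0,0],[1.5,0,0]]' --twist '[[0,0,0],[0,0,0],[0,0,0],[0,0,0],[0,0,0]]' --grip '[0,0,0,0,0]'

```text
time: 58.3
ee_pos: [0.5092, 0.3423, 0.2405]
tcp_rot: [-179.6, 0.0, -87.1]
wrist_force: [0.1, 5.1, 3.5]
opening: -0.0001
grasp_force: 2.8
```

>>> move_arm --offset '[[1.5,0,0],[1.5,0,0],[1.5,0,0],[1.5,0,0],[1.5,0,0]]' --twist '[[0,0,0],[0,0,0],[0,0,0],[0,0,0],[0,0,0]]' --grip '[0,0,0,0,0]'

```text
time: 58.8
ee_pos: [0.5118, 0.266, 0.236]
tcp_rot: [-180.0, -0.2, -87.1]
wrist_force: [-0.2, 1.3, 0.0]
opening: -0.0002
grasp_force: 0.6
```

```bash
cat >> h.py <<'E'
def lidang(c):
    P=cloud(c); a=np.radians(3.0); d=P-np.array([.5087,.3274,.116]); xp=d[...,0]*np.cos(a)+d[...,1]*np.sin(a); yp=-d[...,0]*np.sin(a)+d[...,1]*np.cos(a); zp=d[...,2]
    m=(abs(xp)<.11)&(abs(xp)>.06)&(np.hypot(yp,zp)<.16)&(np.hypot(yp,zp)>.08)&(zp>.004)
    return np.round(np.percentile(np.arctan2(zp[m],-yp[m]),[10,30,50,70,90]),3),int(m.sum())
E
python3 - <<'E'
from h import *
o=bot.get_obs(); print(o['ee_pos'].round(4),o['wrist_force'].round(1))
for n in('scene','wrist','top'): print(n,lidang(cam(n)))
E
```

```text
[0.5118 0.266  0.236 ] [-0.2  1.3  0. ]
scene (array([0.86 , 0.867, 0.873, 0.88 , 0.906]), 234)
wrist (array([0.877, 0.905, 0.919, 0.927, 0.944]), 11169)
top (array([0.894, 0.925, 0.937, 0.949, 0.97 ]), 519)
```

>>> move_arm --offset '[[1.3,0,0.8],[1.3,0,1.2],[1.2,0,1.2],[1.0,0,1.3],[1.0,0,1.3]]' --twist '[[0,0,0],[0,0,0],[0,0,0],[0,0,0],[0,0,0]]' --grip '[0,0,0,0,0]'

```text
time: 59.45
ee_pos: [0.5149, 0.2093, 0.1778]
tcp_rot: [-179.9, -0.2, -87.1]
wrist_force: [0.2, 0.9, 0.5]
opening: -0.0002
grasp_force: 0.3
```

>>> move_arm --offset '[[0.8,0,1.0],[0.3,0,1.0],[0,0,0.6],[0,0,0],[0,0,0]]' --twist '[[0,0,0],[0,0,0],[0,0,0],[0,0,0],[0,0,0]]' --grip '[0,0,0,0,0]'

```text
time: 59.95
ee_pos: [0.5155, 0.1986, 0.1526]
tcp_rot: [-179.9, -0.2, -87.1]
wrist_force: [-0.3, -0.1, -0.1]
opening: -0.0003
grasp_force: 0.0
```

Run:
```python
from h import *
o=bot.get_obs(); print(o['ee_pos'].round(4),o['wrist_force'].round(1))
for n in('scene','wrist','top'): print(n,lidang(cam(n)))
```

```text
[0.5155 0.1986 0.1526] [-0.3 -0.1 -0.1]
scene (array([0.057, 0.071, 0.081, 0.093, 0.112]), 353)
wrist (array([0.077, 0.083, 0.089, 0.097, 0.109]), 21155)
top (array([0.066, 0.084, 0.097, 0.111, 0.134]), 708)
```

>>> move_arm --offset '[[0,0,0.3],[0,0,0.3],[0,0,0.3],[0,0,0],[0,0,0]]' --twist '[[0,0,0],[0,0,0],[0,0,0],[0,0,0],[0,0,0]]' --grip '[0,0,0,0,0]'

```text
time: 60.6
ee_pos: [0.5158, 0.1983, 0.1458]
tcp_rot: [-179.8, -0.2, -87.1]
wrist_force: [-4.7, -2.3, 17.4]
opening: 0.0
grasp_force: 8.7
```

Run:
```python
from h import *
o=bot.get_obs(); print(o['ee_pos'].round(4),o['wrist_force'].round(1))
for n in('scene','wrist'): print(n,lidang(cam(n)))
```

```text
[0.5158 0.1983 0.1458] [-4.7 -2.3 17.4]
scene (array([0.04 , 0.051, 0.059, 0.071, 0.089]), 311)
wrist (array([0.052, 0.058, 0.064, 0.071, 0.083]), 21308)
```

>>> move_arm --offset '[[0,0,0.15],[0,0,0],[0,0,-0.5],[0,0,-2],[2,0,-4]]' --twist '[[0,0,0],[0,0,0],[0,0,0],[0,0,0],[0,0,0]]' --grip '[0,0,0,0,0]'

```text
time: 61.2
ee_pos: [0.5151, 0.1791, 0.2045]
tcp_rot: [179.8, -0.3, -87.0]
wrist_force: [0.8, 0.5, -0.0]
opening: -0.0003
grasp_force: 0.0
```

>>> move_arm --offset '[[4.5,0,-2],[4.5,0,0],[4.5,0,0],[0,0,0],[0,0,0]]' --twist '[[0,0,0],[0,0,0],[0,0,0],[0,0,0],[0,0,0]]' --grip '[0,0,0,0,0]'

```text
time: 61.7
ee_pos: [0.5232, 0.0428, 0.2273]
tcp_rot: [-179.9, -0.2, -87.3]
wrist_force: [0.4, 1.2, -1.1]
opening: -0.0001
grasp_force: 0.0
```

Run:
```python
from h import *
o=bot.get_obs(); print(o['ee_pos'].round(4),o['wrist_force'].round(1),o['time'])
c=cam('scene'); print(lidang(c)); P=cloud(c); d=P-np.array([.5087,.3274,.116]); a=np.radians(3)
xp=d[...,0]*np.cos(a)+d[...,1]*np.sin(a); yp=-d[...,0]*np.sin(a)+d[...,1]*np.cos(a); zp=d[...,2]
m=(abs(xp)<.105)&(yp<-.01)&(yp>-.145)&(zp>-.005)&(zp<.03); A=np.c_[-yp[m],np.ones(m.sum())]; print('slope,h0',np.linalg.lstsq(A,zp[m],rcond=None)[0],m.sum())
cv2.imwrite('pics/s2.png',cv2.resize(c['color'][110:260,180:400,::-1],None,fx=3.5,fy=3.5))
t=cam('top'); P=cloud(t); z=P[...,2]
for n,b in(('oil',(.69,.074)),('bA',(.689,-.026)),('bB',(.401,-.312))):
    m=(abs(P[...,0]-b[0])<.045)&(abs(P[...,1]-b[1])<.045)&(z>.015); print(n,np.nanmean(P[m],0).round(3))
```

```text
[0.5232 0.0428 0.2273] [ 0.4  1.2 -1.1] 61.7
(array([0.041, 0.052, 0.061, 0.069, 0.084]), 239)
slope,h0 [-0.00144672  0.00673142] 1182
oil [0.686 0.071 0.077]
bA [ 0.69  -0.026  0.028]
bB [ 0.401 -0.312  0.045]
```

View pics/s2.png

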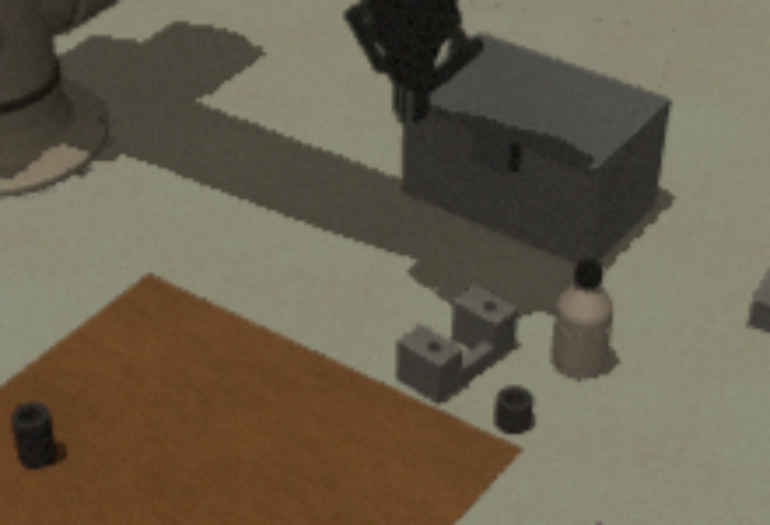

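The lid is flat and shut: the measured slope is about 0, and the lid top shows around (540,90). The bystanders have not moved and the arm is clear. I'm handing in the job.

```bash
python3 -c "
from workcell import bot
print(bot.job_done())"
```

```text
the job is handed in; nothing more can be done
None
```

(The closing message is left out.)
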